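# Break down two piles of lock parts

### The job

Take the two piles of lock parts apart: set each painted lock case flat in the middle of the board of its own colour, its length along the board's. Pile the two angle brackets flat on the middle of the black board, lengthwise along it: the silver steel one below with its leg up, the brass one lying on its foot plate the other way round, leg up at the opposite end, so that the pile stays balanced. Leave everything released and at rest, and leave the amber oil bottle where it stands.

Things in the scene. Friction and masses are not known exactly. Their poses are not given: they have to be found in the camera images.
- case_blue_mid (a point): centre (half-way up) of the blue painted lock case, a loose closed box 120 x 60 x 26 mm (length x width x height) with a brass bolt 22 mm wide standing out 10 mm at its +x end; x along its length, y along its width, z up. At the start it is the bottom part of one of the two piles (lying on a 3 mm cardboard sheet). Weighs 0.28 to 0.52 kg.
- case_red_mid (a point): centre (half-way up) of the red painted lock case, a loose closed box 120 x 60 x 26 mm (length x width x height) with a brass bolt 22 mm wide standing out 10 mm at its +x end; x along its length, y along its width, z up. At the start it is the bottom part of the other pile (on a 3 mm cardboard sheet). Weighs 0.28 to 0.52 kg.
- case_green_mid (a point): centre (half-way up) of the green painted lock case, a loose closed box 84 x 44 x 24 mm (length x width x height) with a brass bolt 22 mm wide standing out 10 mm at its +x end; x along its length, y along its width, z up. At the start it lies on the blue or the red case, with the brass bracket on it. Weighs 0.15 to 0.29 kg.
- steel_leg (a point): silver steel angle bracket, loose, 0.13 kg: centre of its upright leg, 20 mm above its underside. z up; leg 8 mm thick (x), 28 wide (y), 40 high; foot plate 8 mm thick, 28 wide, from the leg along +x to 72 mm from here, its top 12 mm below here. Starts on the big case (blue or red) of the lower pile.
- brass_leg (a point): brass angle bracket, loose, 0.13 kg: centre of its upright leg, 20 mm above its underside. z up; leg 8 mm thick (x), 28 wide (y), 40 high; foot plate 8 mm thick, 28 wide, from the leg along +x to 72 mm from here, its top 12 mm below here. Starts on the green case. When piled, its leg stands 76 (plate end against the steel leg) to 95 mm (tips off) from the steel leg along that one's +x, best 82, and 8 mm higher.
- board_blue: blue job board with white corner marks, fixed to the bench: flat plate 160 x 96 x 5 mm, no rim. Origin at the centre of its underside, so its surface is 5 mm above the origin; x along its 160 mm length, z up.
- board_red: red job board with white corner marks, fixed to the bench: flat plate 160 x 96 x 5 mm, no rim. Origin at the centre of its underside, so its surface is 5 mm above the origin; x along its 160 mm length, z up.
- board_green: green job board with white corner marks, fixed to the bench: flat plate 160 x 96 x 5 mm, no rim. Origin at the centre of its underside, so its surface is 5 mm above the origin; x along its 160 mm length, z up.
- board_black: black job board with white corner marks, fixed to the bench: flat plate 160 x 96 x 5 mm, no rim. Origin at the centre of its underside, so its surface is 5 mm above the origin; x along its 160 mm length, z up. The brackets' place.
- oil: bystander: amber oil bottle, 44 mm in diameter, 110 mm high, standing to the left of the work. Origin at the centre of its underside. Leave it alone.
Things that resemble listed ones, but are neither listed nor needed, are in the scene too. Several things have the shape of the board_green; the one meant has the colours described above. There is more than one size of the part that bears case_blue_mid; the job needs the smaller.

How it is judged (in metres and radians):
At the end, for the whole second after the job is handed in: Each case flat on its own colour's board: centre within 15 mm, lengths within 0.2 rad. On the black board, legs within 62 mm of its centre: steel bracket flat, lengthwise within 0.2 rad; brass flat on its plate, turned round, leg 73-96 mm from the steel leg, 15 mm sideways. At rest, released (horizontal distance between case_blue_mid and board_blue below 0.015 m and z of case_blue_mid in the frame of board_blue between 0.014 and 0.022 m and angle between each of case_blue_mid, case_red_mid, case_green_mid, steel_leg, brass_leg's own z axis and vertical below 0.08 rad and angle between the x axis of case_blue_mid and the x axis of board_blue, either way round below 0.2 rad and linear speed of each of case_blue, case_red, case_green, steel, brass below 0.01 m/s and horizontal distance between case_red_mid and board_red below 0.015 m and z of case_red_mid in the frame of board_red between 0.014 and 0.022 m and angle between the x axis of case_red_mid and the x axis of board_red, either way round below 0.2 rad and horizontal distance between case_green_mid and board_green below 0.015 m and z of case_green_mid in the frame of board_green between 0.013 and 0.021 m and angle between the x axis of case_green_mid and the x axis of board_green, either way round below 0.2 rad and z of steel_leg in the frame of board_black between 0.021 and 0.029 m and angle between the x axis of steel_leg and the x axis of board_black, either way round below 0.2 rad and horizontal distance between each of steel_leg, brass_leg and board_black below 0.062 m and angle between the x axis of brass_leg and the x axis of steel_leg, either way round below 0.2 rad and x of brass_leg in the frame of steel_leg between 0.073 and 0.096 m and y of brass_leg in the frame of steel_leg between -0.015 and 0.015 m and z of brass_leg in the frame of steel_leg between 0.004 and 0.012 m); the robot touches nothing.
It fails at once if the oil bottle is moved or tipped (distance of oil from where it was at the start of the episode above 0.03 m or angle between oil's own z axis and vertical above 0.3 rad).
It also fails if it takes over 128 s, if anything falls off the work surface, if the arm or the gripper's body presses on something with over 40 N, if the wrist force passes 120 N, or if a joint passes its speed limit or range.

### The arm

A 6-joint arm with a two-finger parallel gripper is mounted at the origin on the work surface. World frame = base frame: x ahead of the robot, y to its left, z up, the work surface at z = 0. Lengths are in mm, angles in rad, forces in N, time in s.
With the tool pointing down it reaches from about 350 to 775 mm from the base axis. Payload 7.3 kg.
Tool frame: the origin (TCP) lies midway between the tips of the shut fingers; the grasp point (between the pads) lies 19 mm behind it (grasp_offset is the z of the grasp point in the tool frame, in mm); z points along the fingers, y is the direction in which the jaws open and shut (so a half turn about z gives the same grasp; the last joint's range is limited). The gripper opens to 92 mm and grips with 3 to 60 N. Pads are 19 mm wide; open, the fingers measure 130 mm over their backs; the gripper's body (75 mm by 190 mm) begins 47 mm behind the grasp point.
Start: joints at [-1.279, 0.342, 1.524, -0, 1.275, -0.146], TCP at [222.597, -475.495, 226.741] pointing down, gripper open.
Joint ranges: [-2.53, 2.53], [-0.77, 2.02], [0.04, 2.7], [-1, 4.14], [0.28, 2.66], [-3.11, 3.11]. Speed limits (rad/s): [2.57, 2.57, 3.14, 3.14, 3.14, 3.14].

### API

Orientations are given as [roll, pitch, yaw] about the fixed x, y, z axes, in that order (R = Rz(yaw) Ry(pitch) Rx(roll)).
In Python, from plant import get_obs, capture, camera_model, close_job, boxes_of, regions_of, place_of, grasp_offset gives the robot as it stands. The module is installed in compiled form; this text tells all that it offers.
- The arm moves only by the tool send_rows, never from a script. Its argument "targets" is a list that holds one entry, the list of rows, each a list of 7 numbers: the turn, a rotation vector about the tool's x, y, z in degrees, then the shift along the tool's x, y, z in mm, then the closure, from -1 (fully open) to 1 (shut). A call has 1 to 5 rows; each row is the pose to reach, as a shift and turn from the pose commanded when the call began, along the tool's axes at that moment; what a row does not reach only later rows make up. A row lasts 1/12 s, in which the tool goes at most 41.7 mm and 7.16 degrees, less where a joint would pass 70% of its speed; a pose out of reach is approached as far as the arm can. A call with a gripper value outside its range is refused whole. The fingers move at their own pace and stop on an object; the grip force is fixed at half the most. Time passes only in rows, so rows that repeat a pose let the fingers close. It gives the time, the measured TCP pose, the force and the opening at its end, in the units of the state.
- get_obs(): the state, without advancing time (a new reading comes with each control period).
- capture(name): name is "scene" or "top" or "wrist"; returns the picture (384x512x3 uint8, red, green, blue); there is no depth.
- camera_model(name): a dict with "K" (3x3 intrinsics, pixels), "world_to_cam" (4x4, takes a point from world to camera coordinates). Camera axes: x right, y up, looking along -z (the intrinsics and any distortion apply to the point x, -y, -z); pixel columns grow to the right and rows downward; lengths in mm; the calibration is good to about 2 mm. The wrist camera is an equidistant fisheye: a pixel r from the principal point sees the ray r / f radians off the axis. A picture is of the moment at which its call begins: read the wrist's pose just before it. camera_model takes no time and is no camera call; for the wrist camera it gives the pose at the moment of the call.
- close_job(): hands the job in, once; it reports no verdict.
Trained networks look in the newest picture that a camera, given by its name, has taken for a name from the list of things; names that differ only in an ending like _2 or _b are one class to them, and where a whole thing is asked for, a point or a joint stands for the part that bears it (a point fixed in the world has none). Each returns a list of dicts, best first, with "conf" (0 to 1); they miss things now and then, are a little off and sometimes report something else, mostly with a low value. They report only what shows in the picture. A call takes as long as a camera call. They do not tell look-alikes from the thing itself.
- boxes_of(label, camera): "location" ([row, column] in pixels, amid what is visible of it).
- regions_of(label, camera): "region" (384x512 bool, what is visible of it) and "location" ([row, column] in pixels, amid what is visible of it).
- place_of(label, camera): "location" ([row, column] in pixels: a listed point, or the origin of a listed thing).
The state is a dict: "time": time; "joint_positions": joint angles; "dq": joint speeds; "tau": joint torques, N m; "tool_pos": TCP position; "tcp_rot": TCP orientation; "contact_force": force on the tool from outside, world axes, zero at the start; "moment": the same for the moment, N m; "grip_width": finger opening in mm.
Only numpy, scipy, OpenCV 4.12 (cv2) and the standard library are available. Lean on these libraries where they do the work, as an engineer would, in place of code of your own. Each camera call takes 0.05 s, during which the arm holds its last target.

## Working session

There is one attempt and no reset: what is moved stays moved. The work goes in short steps, Python scripts to look and compute and a tool call to move; the robot and the scene stay as the last step left them, time stands still between calls to the robot, and variables do not carry over. Pictures are saved under pics/ and viewed, and the job is handed in when it is done.

Besides the shell and the picture viewer there is one more tool, called after ">>>" as a command line: name --argument value ..., lists and objects as JSON in quotes. send_rows: Moves the arm, as the interface text tells. Its arguments: {"type":"object","properties":{"targets":{"type":"array","items":{"type":"array","items":{"type":"array","items":{"type":"number"}}}}},"required":["targets"]}

```bash
mkdir -p pics; ls; python3 - <<'E'
from plant import *
import cv2
o=get_obs(); print({k:o[k] for k in o}); print(grasp_offset)
for n in ["scene","top","wrist"]:
    im=capture(n); cv2.imwrite(f"pics/{n}0.png",cv2.resize(im[:,:,::-1],(800,600),interpolation=cv2.INTER_CUBIC))
    m=camera_model(n); print(n,m)
E
```

```text
pics
{'time': 0.0, 'joint_positions': array([-1.27900213e+00,  3.42738741e-01,  1.52502763e+00,  1.52994788e-05,
        1.27540139e+00, -1.45976654e-01]), 'dq': array([ 0.00025004, -0.00013888,  0.00121941, -0.00159116, -0.00103176,
       -0.00010295]), 'tau': array([-9.74494251e-04, -4.31253290e+01, -2.44216543e+01,  7.16197933e-02,
        5.59253432e-02, -1.10830288e-04]), 'tool_pos': array([ 222.47436171, -475.07581455,  226.03295251]), 'tcp_rot': array([-3.14003643e+00, -2.43586724e-04,  4.37766195e-01]), 'contact_force': array([-0.99605653, -0.05520968, -0.09097672]), 'moment': array([-0.00511092,  0.01754098,  0.01088589]), 'grip_width': 91.34135931121638}
-18.8
scene {'K': array([[487.10028261,   0.        , 247.64120959],
       [  0.        , 487.10028261, 198.91448116],
       [  0.        ,   0.        ,   1.        ]]), 'world_to_cam': array([[ 7.95125089e-01,  6.06432799e-01,  3.91826736e-03,
        -4.71020905e+02],
       [-4.26406750e-01,  5.54466153e-01,  7.14663955e-01,
         1.56266175e+02],
       [ 4.31223116e-01, -5.69918017e-01,  6.99456988e-01,
        
[... 452 characters left out ...]
2],
       [-9.69316793e-02, -2.36567729e-03,  9.95288226e-01,
        -1.16095844e+03],
       [ 0.00000000e+00,  0.00000000e+00,  0.00000000e+00,
         1.00000000e+00]])}
wrist {'K': array([[297.31863964,   0.        , 253.68411993],
       [  0.        , 297.31863964, 191.36747502],
       [  0.        ,   0.        ,   1.        ]]), 'world_to_cam': array([[ 4.23213735e-01, -9.06029597e-01, -7.09514869e-04,
        -5.25065139e+02],
       [ 8.73641920e-01,  4.08292448e-01, -2.64664075e-01,
         3.28435466e+01],
       [ 2.40083175e-01,  1.11389610e-01,  9.64340409e-01,
        -3.90735313e+02],
       [ 0.00000000e+00,  0.00000000e+00,  0.00000000e+00,
         1.00000000e+00]])}
```

View pics/scene0.png

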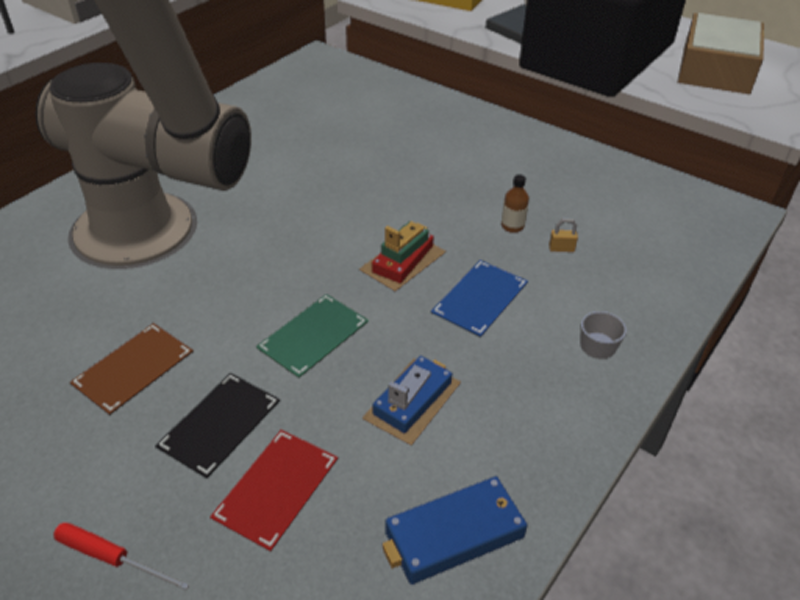

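View pics/top0.png

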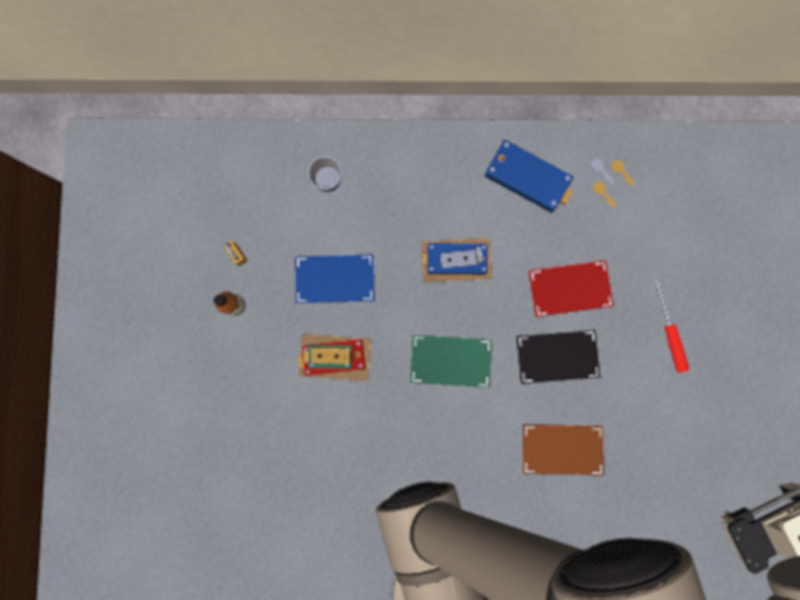

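View pics/wrist0.png

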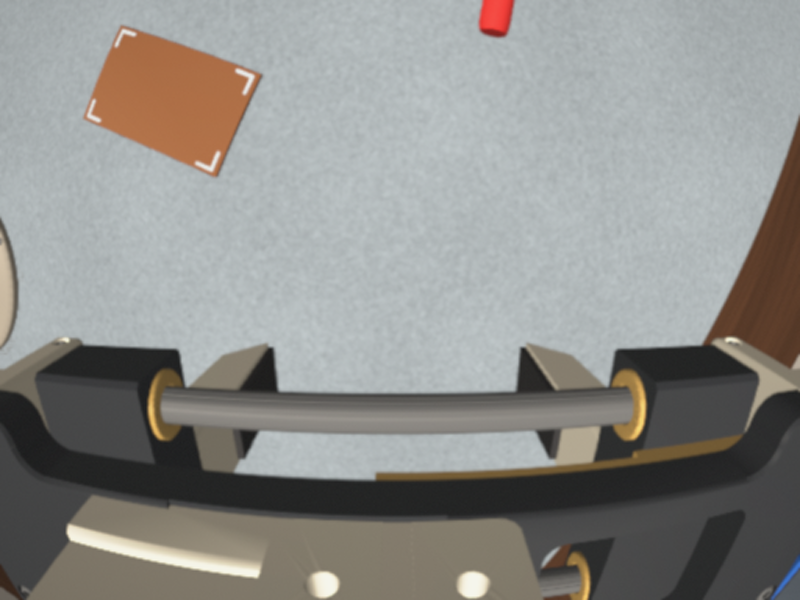

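The scene picture shows the red, green and brass pile at about (400,250), and the blue and steel pile at about (412,392). The boards are blue (480,297), green (313,335), black (218,424) and red (275,490). The brown board, the big blue case and the padlock are decoys.

```bash
cat > h.py <<'E'
import numpy as np, cv2
from plant import *
from scipy.optimize import least_squares
def ray(m,cam,px):
    """px=(row,col) -> origin, dir world"""
    K=m["K"];W=m["world_to_cam"]
    u=(px[1]-K[0,2])/K[0,0]; v=(px[0]-K[1,2])/K[1,1]
    if cam=="wrist":
        r=np.hypot(u,v); s=np.sin(r)/r if r>1e-9 else 1.; d=np.array([u*s,v*s,np.cos(r)])
    else: d=np.array([u,v,1.]); d/=np.linalg.norm(d)
    d=np.array([d[0],-d[1],-d[2]]); R=W[:3,:3]
    return -R.T@W[:3,3], R.T@d
def proj(m,cam,P):
    P=np.atleast_2d(P); K=m["K"];W=m["world_to_cam"]
    c=P@W[:3,:3].T+W[:3,3]; x,y,z=c[:,0],-c[:,1],-c[:,2]
    if cam=="wrist":
        h=np.hypot(x,y); th=np.arctan2(h,z); k=th/np.maximum(h,1e-9)
    else: k=1/z
    return np.stack([K[1,2]+K[1,1]*y*k, K[0,2]+K[0,0]*x*k],1)
def onz(m,cam,px,z):
    o,d=ray(m,cam,px); return o+d*(z-o[2])/d[2]
def tri(rays):
    A=np.zeros((3,3));b=np.zeros(3)
    for o,d in rays:
        P=np.eye(3)-np.outer(d,d);A+=P;b+=P@o
    X=np.linalg.solve(A,b)
    return X,[float(np.linalg.norm((np.eye(3)-np.outer(d,d))@(X-o))) for o,d in rays]
def save(im,name,scale=None):
    cv2.imwrite("pics/"+name,cv2.resize(im[:,:,::-1],(800,600),interpolation=cv2.INTER_CUBIC))
E
python3 - <<'E'
from h import *
np.set_printoptions(precision=1,suppress=True)
M={c:camera_model(c) for c in("scene","top")}
for c in M: capture(c)
for n in ["case_blue_mid","case_red_mid","case_green_mid","steel_leg","brass_leg","board_blue","board_red","board_green","board_black","oil"]:
    D={c:place_of(n,c) for c in M}
    for c in M: print(n,c,[(np.round(d["location"],1).tolist(),round(d["conf"],2)) for d in D[c]][:4])
    best=[]
    for a in D["scene"]:
        for b in D["top"]:
            X,e=tri([ray(M["scene"],"scene",a["location"]),ray(M["top"],"top",b["location"])])
            if max(e)<12: print("   ",X,np.round(e,1))
print(get_obs()["time"])
E
```

```text
case_blue_mid scene [([336.8, 291.1], 0.88), ([252.6, 260.8], 0.7)]
case_blue_mid top [([167.4, 293.1], 0.92), ([113.7, 337.9], 0.77)]
    [ 819.5 -161.    16.5] [2.2 2.2]
    [645.3 -19.6   9.5] [0. 0.]
case_red_mid scene [([161.6, 254.6], 0.77)]
case_red_mid top [([228.9, 213.8], 0.73)]
    [448.3 225.   17.8] [2.9 2.9]
case_green_mid scene [([157.3, 258.5], 0.8)]
case_green_mid top [([229.1, 212.0], 0.64)]
    [450.9 231.8  29.3] [1.4 1.4]
steel_leg scene [([250.5, 254.3], 0.76), ([163.0, 254.2], 0.47)]
steel_leg top [([160.5, 308.8], 0.51), ([227.8, 224.6], 0.19)]
    [657.2 -62.2  66.5] [0.2 0.2]
    [ 454.   226.9 -360.1] [4.3 4.3]
    [623.5 -32.6 274.2] [6.5 6.5]
    [458.3 195.3  36.8] [5.6 5.6]
brass_leg scene [([150.9, 247.2], 0.77)]
brass_leg top [([230.3, 226.7], 0.69), ([178.5, 209.9], 0.26)]
    [448.2 182.7  81.4] [2.4 2.4]
board_blue scene [([192.2, 307.7], 0.98)]
board_blue top [([177.9, 211.6], 0.77), ([163.7, 306.7], 0.72)]
    [612.6 239.5 -13.7] [1.7 1.7]
board_red scene [([312.1, 177.3], 0.81)]
board_red top [([185.0, 368.2], 0.93), ([228.9, 358.1], 0.66)]
    [ 595.  -253.     4.6] [5.7 5.7]
board_green scene [([213.4, 201.6], 0.97), ([236.3, 85.7], 0.62)]
board_green top [([289.1, 359.5], 0.98), ([233.0, 288.1], 0.94)]
    [442.2  -1.3  -4.8] [4.5 4.5]
    [ 268.1 -224.5  -10.6] [2.9 2.9]
board_black scene [([271.0, 138.8], 0.56), ([248.6, 261.0], 0.34)]
board_black top [([231.9, 225.2], 0.63), ([229.2, 358.1], 0.57)]
    [ 453.1 -222.5   -1.6] [1.8 1.8]
oil scene [([144.6, 326.7], 0.58), ([251.1, 262.1], 0.46)]
oil top [([195.8, 145.9], 0.8)]
    [551.3 445.9 -10.4] [4.6 4.6]
1.25
```

```bash
cat >> h.py <<'E'
from scipy.spatial.transform import Rotation as Rot
def Rt(o): return Rot.from_euler("xyz",o["tcp_rot"])
def move(xyz,yaw,show=True):
    """shift/turn in tool axes from the present measured pose to tool-down pose"""
    o=get_obs(); R=Rt(o); T=Rot.from_euler("xyz",[np.pi,0,yaw])
    rv=(R.inv()*T).as_rotvec(degrees=True); s=R.inv().apply(np.array(xyz)-o["tool_pos"])
    print("turn",np.round(rv,2),"shift",np.round(s,1),"rows",np.ceil(max(np.linalg.norm(s)/41.7,np.linalg.norm(rv)/7.16)))
E
python3 - <<'E'
from h import *
np.set_printoptions(precision=2,suppress=True)
m=camera_model("wrist"); W=m["world_to_cam"]; o=get_obs(); R=Rt(o)
p=-W[:3,:3].T@W[:3,3]; print("cam in tool",R.inv().apply(p-o["tool_pos"]), "axis in tool",R.inv().apply(-W[2,:3]))
move([400,-80,330],0)
E
```

```text
cam in tool [  71.3     0.51 -158.89] axis in tool [-0.26  0.    0.96]
turn [ 0.01  0.   25.08] shift [ 328.4 -283.  -103.3] rows 11.0
```

>>> send_rows --targets '[[[0,0,5,30,-25,-10,-1],[0,0,10,60,-50,-20,-1],[0,0,15,90,-75,-30,-1],[0,0,20,120,-100,-40,-1],[0,0,25,150,-125,-50,-1]]]'

```text
time: 1.67
tool_pos: [305.7, -297.0, 277.2]
tcp_rot: [3.141, -0.0, -0.004]
contact_force: [1.7, 0.0, 0.6]
grip_width: 91.8
```

```bash
python3 -c "
from h import *
print(get_obs()['tool_pos'],get_obs()['tcp_rot'],get_obs()['dq']);move([400,-80,330],0)"
```

```text
[ 305.73123978 -297.022105    277.21395775] [ 3.14141470e+00 -2.51209731e-04 -3.62404904e-03] [ 0.94659576 -0.41284618  0.14832213  0.00351155  0.25271306  1.97207073]
turn [ 0.01 -0.01 -0.21] shift [  93.5 -217.4  -52.8] rows 6.0
```

>>> send_rows --targets '[[[0,0,0,17,-40,-10,-1],[0,0,0,34,-80,-20,-1],[0,0,0,51,-120,-30,-1],[0,0,0,68,-160,-40,-1],[0,0,0,85,-198,-53,-1]]]'

```text
time: 2.08
tool_pos: [384.9, -110.5, 326.4]
tcp_rot: [3.141, -0.0, 0.001]
contact_force: [1.9, -0.8, 0.3]
grip_width: 91.7
```

>>> send_rows --targets '[[[0,0,0,10,-20,0,-1],[0,0,0,10,-20,0,-1]]]'

```text
time: 2.25
tool_pos: [396.2, -89.1, 326.7]
tcp_rot: [-3.141, -0.003, 0.006]
contact_force: [-0.4, -0.5, -0.4]
grip_width: 91.8
```

```bash
python3 - <<'E'
from h import *
print(get_obs()['tool_pos'],get_obs()['dq'])
m=camera_model("wrist"); im=capture("wrist"); save(im,"w1.png")
np.savez("w1.npz",K=m["K"],W=m["world_to_cam"],im=im)
np.set_printoptions(precision=1,suppress=True)
for n,z in [("case_blue_mid",16),("case_red_mid",16),("case_green_mid",41),("steel_leg",49),("brass_leg",73),("board_blue",0),("board_red",0),("board_green",0),("board_black",0)]:
    for d in place_of(n,"wrist")[:3]: print(n,np.round(d["location"],1),round(d["conf"],2),onz(m,"wrist",d["location"],z))
E
```

```text
[396.21242152 -89.09906971 326.70527815] [-0.08266478  0.00794151  0.02606074 -0.03936428 -0.00535409 -0.09129687]
case_blue_mid [  2.3 207.8] 0.66 [652.  -14.8  16. ]
case_red_mid [130.2  72.9] 0.88 [451.3 234.6  16. ]
case_green_mid [131.9  67.5] 0.7 [450.1 229.5  41. ]
brass_leg [129.3  71.2] 0.61 [454.9 198.6  73. ]
brass_leg [ 43.4 351.6] 0.58 [ 573.6 -227.5   73. ]
board_blue [45.7 79.1] 0.67 [608.4 229.6   0. ]
board_red [ 42.5 350.8] 0.71 [ 593.8 -250.5    0. ]
board_green [125.1 199.4] 0.9 [447.4  -0.2   0. ]
board_green [223.2 327.5] 0.63 [ 277.1 -222.2   -0. ]
board_black [120.9 333. ] 0.83 [ 457.1 -220.6    0. ]
```

View pics/w1.png

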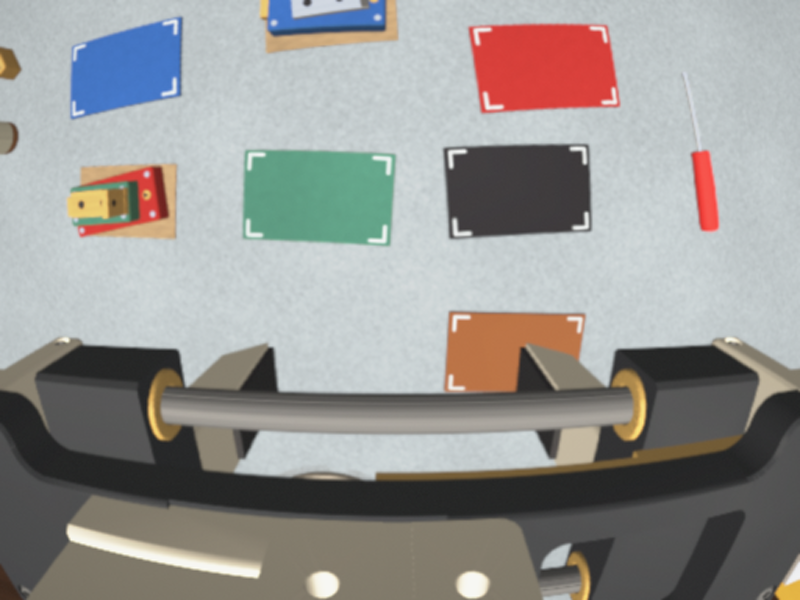

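The wrist picture shows all the job boards: blue (125,67), green (320,197), black (518,190) and red (545,68). The red pile is at (120,200), and the blue pile is cut off at the top edge. Next I'll fit the board rectangles.

```bash
cat >> h.py <<'E'
def rect(mask,m,cam,z):
    c=max(cv2.findContours(mask.astype(np.uint8),cv2.RETR_EXTERNAL,cv2.CHAIN_APPROX_NONE)[0],key=cv2.contourArea)[:,0]
    P=np.array([onz(m,cam,(r,q),z)[:2] for q,r in c],np.float32)
    (cx,cy),(w,h),a=cv2.minAreaRect(P)
    if w<h: w,h,a=h,w,a+90
    a=(a+90)%180-90
    return np.array([cx,cy,w,h]),(a if a>0 else a+180)   # angle of length, deg from world x
E
python3 - <<'E'
from h import *
np.set_printoptions(precision=1,suppress=True)
d=np.load("w1.npz"); m={"K":d["K"],"world_to_cam":d["W"]}; im=d["im"]
hsv=cv2.cvtColor(im,cv2.COLOR_RGB2HSV)
for n,(r,c) in {"blue":(43,80),"green":(126,205),"black":(122,331),"red":(43,349)}.items():
    seed=hsv[r,c].astype(int)
    f=np.zeros((386,514),np.uint8); g=im.copy()
    cv2.floodFill(g,f,(c,r),0,(12,)*3,(12,)*3,4|cv2.FLOODFILL_MASK_ONLY|(255<<8))
    k=cv2.morphologyEx(f[1:-1,1:-1],cv2.MORPH_CLOSE,np.ones((5,5)))
    print(n,*rect(k,m,"wrist",5))
capture("scene");capture("top")
mt=camera_model("top")
for b,rc in {"blue":(178,214),"green":(231,289),"black":(228,357),"red":(185,365)}.items():
    im=capture("top") if b=="blue" else im2; im2=im
    f=np.zeros((386,514),np.uint8); cv2.floodFill(im.copy(),f,(rc[1],rc[0]),0,(12,)*3,(12,)*3,4|cv2.FLOODFILL_MASK_ONLY|(255<<8))
    k=cv2.morphologyEx(f[1:-1,1:-1],cv2.MORPH_CLOSE,np.ones((5,5)))
    try: print("top",b,*rect(k,mt,"top",5))
    except Exception as e: print(e)
E
```

```text
blue [ 167.1  -23.5 1966.1 1234.8] 91.71373629570007
green [ 167.1  -23.5 1966.1 1234.8] 91.71373629570007
black [ 167.1  -23.5 1966.1 1234.8] 91.71373629570007
red [ 167.1  -23.5 1966.1 1234.8] 91.71373629570007
top blue [611.7 230.2 152.5  92.3] 91.28784143924713
top green [ 597.5  101.7 1693.9 1218.6] 90.19325266778469
top black [ 597.5  101.7 1693.9 1218.6] 90.19325266778469
top red [ 597.5  101.7 1693.9 1218.6] 90.19325266778469
```

```bash
cat > boards.py <<'E'
from h import *
np.set_printoptions(precision=1,suppress=True)
def go(im,m,cam,S,t=35):
    for n,(r,c) in S.items():
        sd=im[r-2:r+3,c-2:c+3].reshape(-1,3).mean(0)
        k=(np.abs(im.astype(float)-sd).max(2)<t).astype(np.uint8)
        lab=cv2.connectedComponents(k)[1]; k=(lab==lab[r,c]).astype(np.uint8)
        k=cv2.morphologyEx(k,cv2.MORPH_CLOSE,np.ones((7,7)))
        print(cam,n,*rect(k,m,cam,5))
if __name__=="__main__":
    d=np.load("w1.npz"); m={"K":d["K"],"world_to_cam":d["W"]}
    go(d["im"],m,"wrist",{"blue":(43,80),"green":(126,205),"black":(122,331),"red":(43,349)})
    go(capture("top"),camera_model("top"),"top",{"blue":(178,214),"green":(231,289),"black":(228,357),"red":(185,365)})
    go(capture("scene"),camera_model("scene"),"scene",{"blue":(190,307),"green":(214,200),"black":(271,139),"red":(314,177)})
E
python3 boards.py
```

```text
wrist blue [612.  230.  157.2  93.8] 91.71822237968445
wrist green [447.3  -5.3 158.1  94.5] 86.95545196533203
wrist black [ 457.  -219.5  157.2   93.1] 94.69252252578735
wrist red [ 594.1 -247.6  157.3   93.5] 98.16200637817383
top blue [609.9 232.2 155.4  92.6] 90.59352111816406
top green [434.7 -17.5 187.9 141.6] 48.07771682739258
top black [ 136.4 -128.3  769.7  465.5] 138.10793685913086
top red [ 593.1 -246.2  155.9   91.2] 97.68938446044922
scene blue [613.2 228.6 161.2  96.3] 91.92957818508148
scene green [448.9  -6.9 162.1  98.2] 86.89927673339844
scene black [ 459.1 -221.   158.8   96.8] 94.9319658279419
scene red [ 596.3 -248.7  159.5   95.5] 98.00201797485352
```

>>> send_rows --targets '[[[0,0,0,30,-12,10,-1],[0,0,0,60,-24,20,-1],[0,0,0,90,-36,30,-1],[0,0,0,120,-48,40,-1],[0,0,0,150,-60,50,-1]]]'

```text
time: 3.42
tool_pos: [546.1, -31.5, 275.3]
tcp_rot: [3.141, -0.0, 0.002]
contact_force: [1.1, 0.2, -0.3]
grip_width: 92.0
```

>>> send_rows --targets '[[[0,0,0,0,0,0,-1],[0,0,0,0,0,0,-1]]]'

```text
time: 3.58
tool_pos: [545.2, -31.6, 274.1]
tcp_rot: [-3.141, 0.003, 0.003]
contact_force: [-0.7, 0.2, -0.4]
grip_width: 92.1
```

```bash
cat > look.py <<'E'
import sys
from h import *
np.set_printoptions(precision=1,suppress=True)
nm=sys.argv[1]
o=get_obs();print(o['time'],o['tool_pos'],o['tcp_rot'].round(3),o['grip_width'],abs(o['dq']).max().round(3))
m=camera_model("wrist"); im=capture("wrist"); save(im,nm+".png")
np.savez(nm+".npz",K=m["K"],W=m["world_to_cam"],im=im)
Z={"case_blue_mid":16,"case_red_mid":16,"case_green_mid":41,"steel_leg":49,"brass_leg":73}
for n in sys.argv[2:]:
    for d in place_of(n,"wrist")[:3]: print(n,np.round(d["location"],1),round(d["conf"],2),onz(m,"wrist",d["location"],Z[n]))
E
python3 look.py w2 case_blue_mid steel_leg
```

```text
3.5833 [545.2 -31.6 274.1] [-3.1  0.   0. ] 92.06806526450117 0.057
case_blue_mid [ 85.9 241. ] 0.7 [652.2 -14.2  16. ]
steel_leg [ 79.1 268.3] 0.9 [658.4 -50.2  49. ]
```

View pics/w2.png

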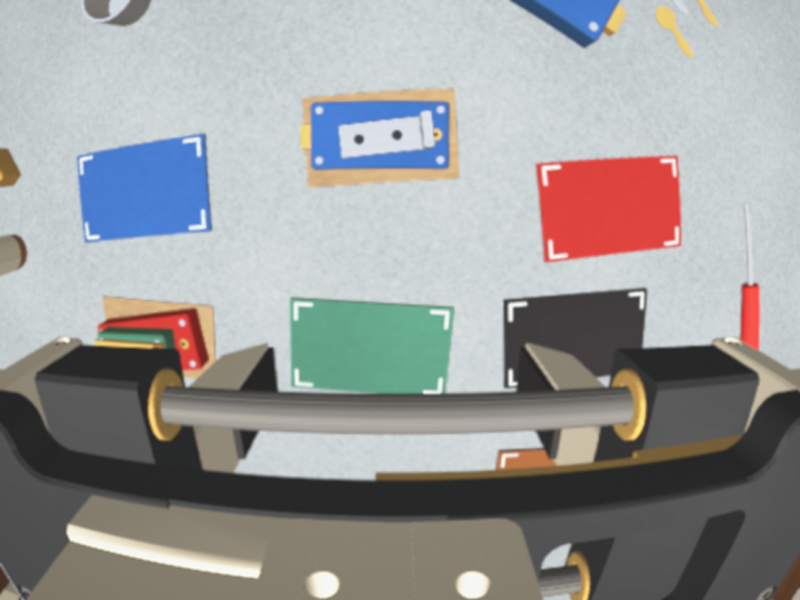

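The blue pile is at (380,135), with the steel leg at (427,130) on the right (−y) end. I'll crop it larger.

```bash
python3 - <<'E'
from h import *
d=np.load("w2.npz");im=d["im"]
c=im[50:125,185:300]; cv2.imwrite("pics/w2c.png",cv2.resize(c[:,:,::-1],None,fx=6.5,fy=6.5,interpolation=cv2.INTER_CUBIC))
E
```

```text
(no output)
```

View pics/w2c.png

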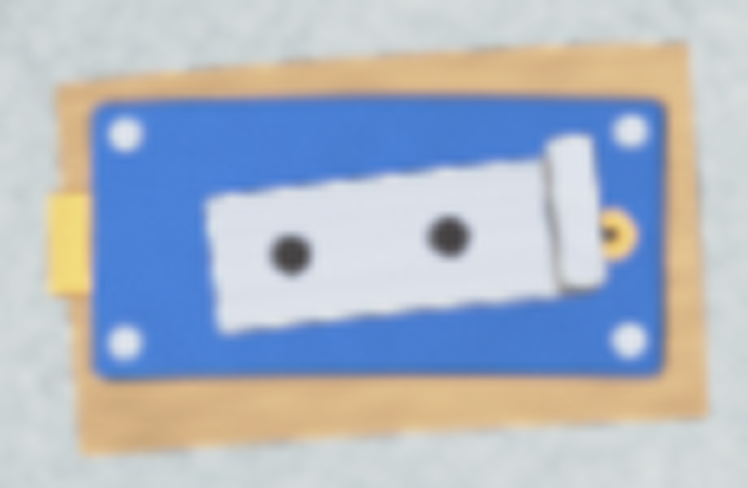

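```bash
cat > cor.py <<'E'
from h import *
def corners(npz,off,f,pts,z):
    d=np.load(npz); m={"K":d["K"],"world_to_cam":d["W"]}
    return np.array([onz(m,"wrist",((y+.5)/f-.5+off[0],(x+.5)/f-.5+off[1]),z)[:2] for x,y in pts])
def rep(n,C):
    L=[np.linalg.norm(C[i]-C[(i+1)%4]).round(1) for i in range(4)]
    a=np.degrees(np.arctan2(*( (C[0]+C[3])-(C[1]+C[2]))[::-1]))
    print(n,"ctr",C.mean(0).round(1),"sides",L,"angle 1->0",round(a,1))
E
python3 - <<'E'
from cor import *
k=("w2.npz",(50,185),6.5)
rep("case",corners(*k,[(92,100),(665,98),(665,376),(93,380)],29))
rep("plate",corners(*k,[(207,200),(545,160),(560,298),(218,332)],37))
for z in (61,69): rep("legtop",corners(*k,[(546,143),(592,135),(607,288),(560,292)],z))
E
```

```text
case ctr [651.8 -16.9] sides [np.float64(118.5), np.float64(58.8), np.float64(118.9), np.float64(59.7)] angle 1->0 89.9
plate ctr [648.4 -18.2] sides [np.float64(68.7), np.float64(28.6), np.float64(69.5), np.float64(27.4)] angle 1->0 96.0
legtop ctr [652.8 -55.8] sides [np.float64(8.9), np.float64(29.9), np.float64(9.0), np.float64(29.0)] angle 1->0 98.6
legtop ctr [652.1 -55.3] sides [np.float64(8.7), np.float64(29.2), np.float64(8.8), np.float64(28.4)] angle 1->0 98.6
```

```bash
python3 -c "
from h import *
move([652.7,-56,115],np.radians(6.5))"
```

```text
turn [ 0.02 -0.03 -6.44] shift [108.4  23.4 161.5] rows 5.0
```

>>> send_rows --targets '[[[0,0,-1.5,25,6,25,-1],[0,0,-3,50,12,62,-1],[0,0,-5,80,18,100,-1],[0,0,-6.4,108.4,23.4,135,-1],[0,0,-6.4,108.4,23.4,158,-1]]]'

```text
time: 4.15
tool_pos: [655.8, -57.3, 118.0]
tcp_rot: [3.14, -0.005, 0.113]
contact_force: [0.1, -0.6, 0.3]
grip_width: 91.7
```

>>> send_rows --targets '[[[0,0,0,0,0,0,-1],[0,0,0,0,0,0,-1]]]'

```text
time: 4.32
tool_pos: [651.8, -56.1, 117.1]
tcp_rot: [-3.141, 0.004, 0.112]
contact_force: [0.0, 0.5, 0.7]
grip_width: 91.6
```

```bash
python3 look.py w3; python3 -c "
from h import *
d=np.load('w3.npz'); m={'K':d['K'],'world_to_cam':d['W']}
im=d['im'].copy()
a=np.radians(96.5);u=np.array([np.cos(a),np.sin(a)]);v=np.array([-u[1],u[0]]);L=np.array([652.7,-56])
for z in (69,):
  for s in(-4,4):
    for t in(-14,14):
      r,c=proj(m,'wrist',[*(L+s*u+t*v),z])[0]; cv2.circle(im,(int(round(c)),int(round(r))),1,(255,0,0),-1)
for s in (4,72):
    for t in(-14,14):
      r,c=proj(m,'wrist',[*(L+s*u+t*v),37])[0]; cv2.circle(im,(int(round(c)),int(round(r))),1,(0,255,0),-1)
save(im,'w3p.png');
"
```

```text
4.3167 [651.8 -56.1 117.1] [-3.1  0.   0.1] 91.56620363645597 0.073
```

View pics/w3p.png

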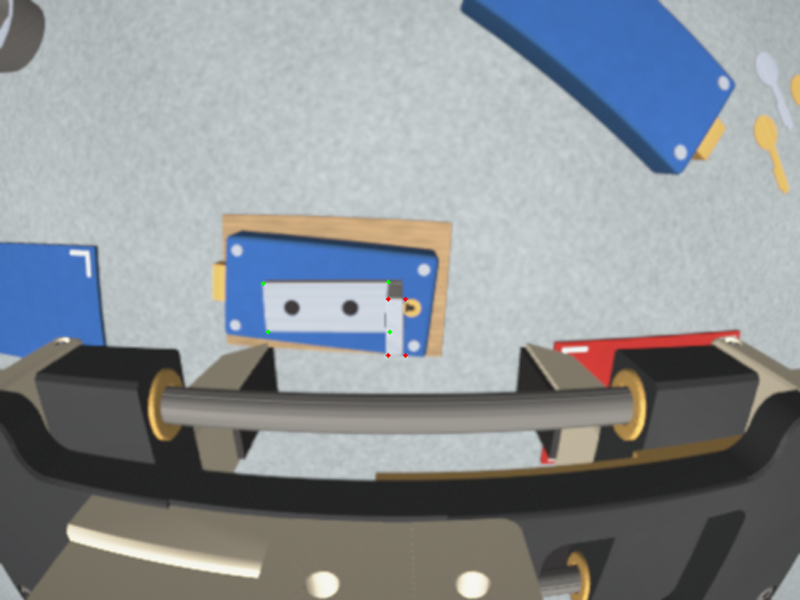

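The projected corners (red for the leg top at z 69, green for the plate at z 37) match this second view, which confirms the heights. I'll descend and grasp.

>>> send_rows --targets '[[[0,0,0,1,0,25,-1],[0,0,0,1,0,50,-1],[0,0,0,1,0,75,-1],[0,0,0,1,0,75,0.3],[0,0,0,1,0,75,1]]]'

```text
time: 4.78
tool_pos: [654.4, -55.6, 45.4]
tcp_rot: [3.141, -0.002, 0.113]
contact_force: [-0.3, -0.7, 0.4]
grip_width: 82.6
```

>>> send_rows --targets '[[[0,0,0,0,0,0,1],[0,0,0,0,0,0,1],[0,0,0,0,0,0,1],[0,0,0,0,0,0,1],[0,0,0,0,0,0,1]]]'

```text
time: 5.2
tool_pos: [654.6, -55.5, 43.8]
tcp_rot: [3.141, -0.001, 0.113]
contact_force: [-0.6, -0.9, 0.4]
grip_width: 49.9
```

>>> send_rows --targets '[[[0,0,0,0,0,0,1],[0,0,0,0,0,0,1],[0,0,0,0,0,0,1],[0,0,0,0,0,0,1],[0,0,0,0,0,0,1]]]'

```text
time: 5.62
tool_pos: [654.2, -55.4, 42.7]
tcp_rot: [3.142, 0.0, 0.113]
contact_force: [-0.0, 1.2, -0.3]
grip_width: 16.2
```

>>> send_rows --targets '[[[0,0,0,0,0,0,1],[0,0,0,0,0,0,1]]]'

```text
time: 5.78
tool_pos: [654.2, -55.4, 42.8]
tcp_rot: [3.142, 0.0, 0.113]
contact_force: [-0.2, -0.4, -0.8]
grip_width: 7.8
```

>>> send_rows --targets '[[[0,0,0,0,0,-20,1],[0,0,0,0,0,-50,1],[0,0,0,-20,20,-75,1],[0,0,0,-40,45,-75,1],[0,0,0,-60,70,-75,1]]]'

```text
time: 6.2
tool_pos: [602.9, -132.2, 119.8]
tcp_rot: [3.14, -0.003, 0.115]
contact_force: [0.1, -0.6, -0.9]
grip_width: 7.9
```

```bash
python3 -c "
from h import *
print(get_obs()['tool_pos'],get_obs()['grip_width'])
move([462.4,-260.8,100],np.radians(4.8))"
```

```text
[ 602.90852962 -132.23780055  119.77989202] 7.870685051941578
turn [ 0.11 -0.2   1.8 ] shift [-154.4  111.5   19.5] rows 5.0
```

>>> send_rows --targets '[[[0,0,0.5,-31,22,0,1],[0,0,1,-62,44,0,1],[0,0,1.7,-93,66,0,1],[0,0,1.7,-124,88,10,1],[0,0,1.7,-154.4,111.5,20,1]]]'

```text
time: 6.62
tool_pos: [460.4, -260.9, 98.2]
tcp_rot: [3.141, -0.001, 0.084]
contact_force: [0.2, -0.2, -1.2]
grip_width: 8.0
```

>>> send_rows --targets '[[[0,0,0,0,0,0,1],[0,0,0,0,0,0,1],[0,0,0,0,0,0,1]]]'

```text
time: 6.87
tool_pos: [462.1, -260.0, 98.1]
tcp_rot: [3.141, -0.001, 0.083]
contact_force: [0.8, 0.3, -0.6]
grip_width: 8.0
```

```bash
python3 look.py w4 steel_leg; python3 -c "
from h import *
move([462.4,-260.8,19.5],np.radians(4.8))"
```

```text
6.8667 [ 462.1 -260.    98.1] [ 3.1 -0.   0.1] 7.9880638929583965 0.03
steel_leg [243.2 252.8] 0.68 [ 435.2 -262.1   49. ]
turn [ 0.03 -0.05  0.06] shift [-0.6  1.4 78.7] rows 2.0
```

View pics/w4.png

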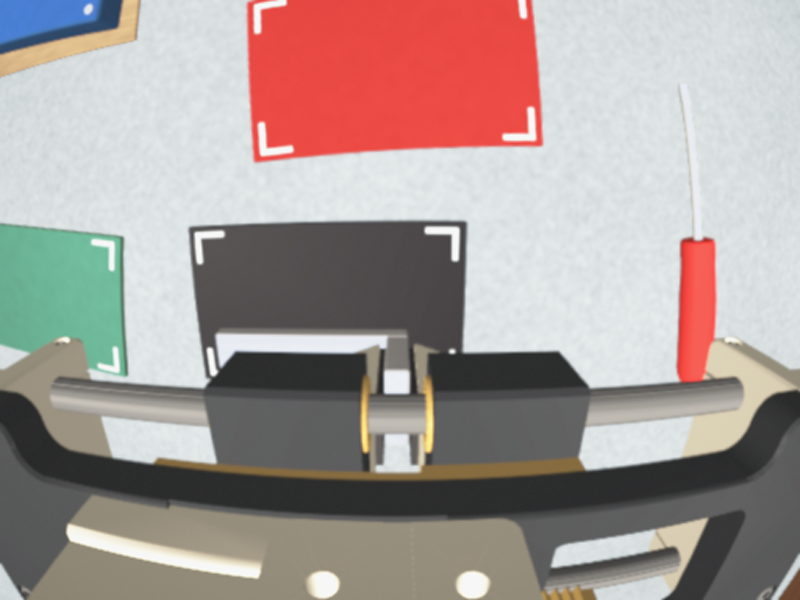

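The bracket is held square, with its plate parallel to the black board at (300,340). I'll lower it.

>>> send_rows --targets '[[[0,0,0,-0.5,1.4,30,1],[0,0,0,-0.5,1.4,55,1],[0,0,0,-0.5,1.4,68,1],[0,0,0,-0.5,1.4,75,1],[0,0,0,-0.5,1.4,78,1]]]'

```text
time: 7.38
tool_pos: [461.8, -260.4, 19.0]
tcp_rot: [-3.141, 0.001, 0.085]
contact_force: [-0.1, 0.8, -1.7]
grip_width: 7.8
```

>>> send_rows --targets '[[[0,0,0,0,0,0,1],[0,0,0,0,0,0,1]]]'

```text
time: 7.55
tool_pos: [462.2, -261.5, 20.7]
tcp_rot: [3.14, -0.001, 0.084]
contact_force: [-0.3, -1.3, -0.3]
grip_width: 7.7
```

>>> send_rows --targets '[[[0,0,0,0,0,1,1],[0,0,0,0,0,2,1],[0,0,0,0,0,2,1]]]'

```text
time: 7.8
tool_pos: [461.9, -261.8, 18.7]
tcp_rot: [3.14, -0.002, 0.083]
contact_force: [0.6, 0.5, 1.7]
grip_width: 7.6
```

Just touching. I'll release it with a partial opening, then rise.

>>> send_rows --targets '[[[0,0,0,0,0,0,0.5],[0,0,0,0,0,0,0.2],[0,0,0,0,0,0,0],[0,0,0,0,0,0,-0.1],[0,0,0,0,0,0,-0.1]]]'

```text
time: 8.22
tool_pos: [461.2, -261.5, 17.8]
tcp_rot: [3.142, 0.0, 0.083]
contact_force: [0.3, 0.5, 1.0]
grip_width: 36.8
```

>>> send_rows --targets '[[[0,0,0,0,0,-30,-1],[0,0,0,0,0,-65,-1],[0,0,0,0,0,-100,-1],[0,0,0,0,0,-140,-1],[0,0,0,-20,-20,-170,-1]]]'

```text
time: 8.63
tool_pos: [442.5, -245.9, 191.0]
tcp_rot: [3.137, -0.005, 0.083]
contact_force: [-0.9, -0.0, 0.7]
grip_width: 70.1
```

```bash
python3 -c "
from h import *
move([400,80,220],np.radians(2))"
```

```text
turn [ 0.27 -0.29  2.74] shift [ -15.3 -328.2  -30.6] rows 8.0
```

>>> send_rows --targets '[[[0,0,1,-8,-40,-10,-1],[0,0,2,-16,-80,-20,-1],[0,0,2.7,-24,-120,-30,-1],[0,0,2.7,-32,-160,-40,-1],[0,0,2.7,-40,-200,-50,-1]]]'

```text
time: 9.05
tool_pos: [382.5, -47.2, 237.9]
tcp_rot: [3.142, -0.0, 0.035]
contact_force: [0.7, 0.1, 1.2]
grip_width: 91.8
```

>>> send_rows --targets '[[[0,0,0,-8,-40,-4,-1],[0,0,0,-16,-80,-8,-1],[0,0,0,-24,-120,-12,-1],[0,0,0,-28,-160,-16,-1],[0,0,0,-31,-200,-20,-1]]]'

```text
time: 9.47
tool_pos: [344.2, 151.7, 258.0]
tcp_rot: [3.142, -0.001, 0.036]
contact_force: [1.7, -0.3, 0.5]
grip_width: 91.6
```

>>> send_rows --targets '[[[0,0,0,0,-33,0,-1],[0,0,0,0,-33,0,-1],[0,0,0,0,-33,0,-1]]]'

```text
time: 9.72
tool_pos: [343.5, 184.3, 257.3]
tcp_rot: [3.141, 0.0, 0.041]
contact_force: [0.7, -0.0, -0.2]
grip_width: 91.8
```

```bash
python3 look.py w5 brass_leg case_green_mid case_red_mid
```

```text
9.7167 [343.5 184.3 257.3] [3.1 0.  0. ] 91.78384272707615 0.065
brass_leg [ 78.3 247.1] 0.89 [453.4 195.6  73. ]
brass_leg [ 85.  221.6] 0.39 [444.8 224.3  73. ]
case_green_mid [ 80.2 221.5] 0.97 [453.8 228.2  41. ]
```

View pics/w5.png

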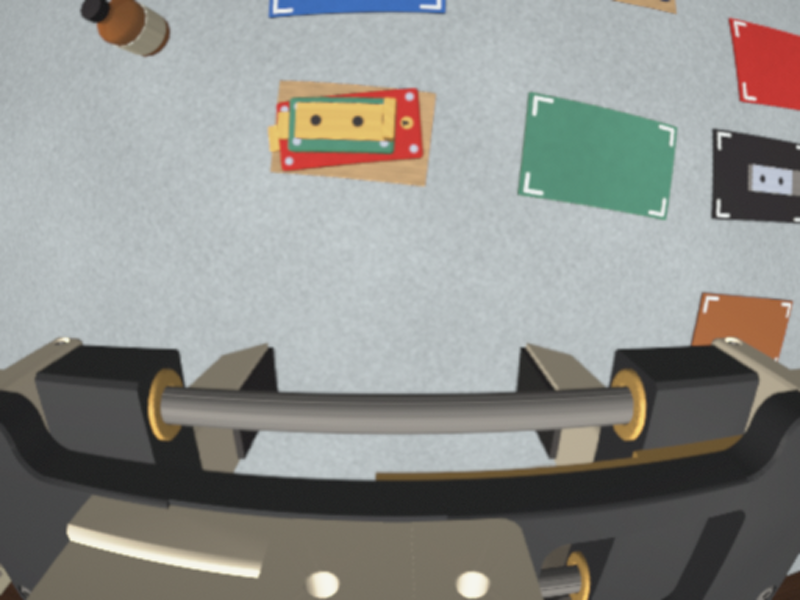

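The red, green and brass pile is at (350,125), with the brass leg at (388,120) on the right. The steel bracket lies on the black board at (775,180). I'll crop the pile.

```bash
python3 - <<'E'
from h import *
d=np.load("w5.npz");im=d["im"]
c=im[45:125,168:285]; cv2.imwrite("pics/w5c.png",cv2.resize(c[:,:,::-1],None,fx=6.5,fy=6.5,interpolation=cv2.INTER_CUBIC))
E
```

```text
(no output)
```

View pics/w5c.png

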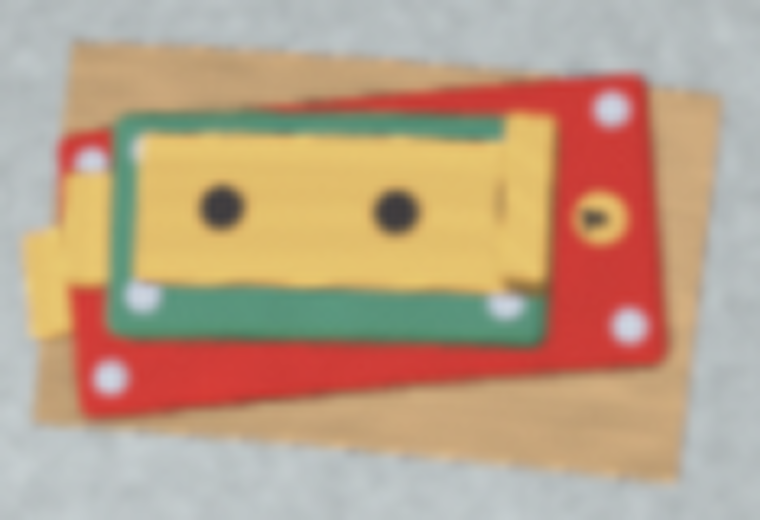

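```bash
python3 - <<'E'
from cor import *
k=("w5.npz",(45,168),6.5)
rep("red",corners(*k,[(60,138),(645,75),(667,362),(85,418)],29))
C=corners(*k,[(115,113),(548,347),(548,347),(108,335)],53); print("green", C, (C[0]+C[1])/2, np.linalg.norm(C[0]-C[1]), np.linalg.norm(C[3]-C[1]),np.linalg.norm(C[0]-C[3]), np.degrees(np.arctan2(*(C[3]-C[1])[::-1])))
rep("plate",corners(*k,[(138,133),(503,140),(500,293),(133,283)],61))
rep("legtop",corners(*k,[(508,113),(555,117),(546,287),(503,280)],93))
E
```

```text
red ctr [452.9 227.7] sides [np.float64(117.7), np.float64(58.5), np.float64(117.3), np.float64(58.3)] angle 1->0 96.8
green [[475.70364903 272.60214125]
 [431.64274247 189.40137955]
 [431.64274247 189.40137955]
 [432.7096232  272.39547696]] [453.67319575 231.0017604 ] 94.14738569695822 83.00095444481515 42.99452252971063 89.2635091125355
plate ctr [455.7 232.4] sides [np.float64(67.2), np.float64(28.5), np.float64(67.6), np.float64(28.4)] angle 1->0 89.1
legtop ctr [454.7 193.4] sides [np.float64(7.8), np.float64(28.9), np.float64(7.2), np.float64(28.4)] angle 1->0 84.9
```

```bash
python3 -c "
from h import *
move([454.9,194,135],np.radians(-1))"
```

```text
turn [0.03 0.01 2.98] shift [111.   -8.3 122.3] rows 4.0
```

>>> send_rows --targets '[[[0,0,1,25,-2,30,-1],[0,0,2,55,-4,60,-1],[0,0,3,85,-6,90,-1],[0,0,3,111,-8.3,122,-1],[0,0,3,111,-8.3,122,-1]]]'

```text
time: 10.33
tool_pos: [455.9, 192.9, 127.9]
tcp_rot: [3.138, 0.01, -0.02]
contact_force: [-1.6, -0.2, -0.0]
grip_width: 91.9
```

>>> send_rows --targets '[[[0,0,0,0,0,0,-1],[0,0,0,0,0,0,-1]]]'

```text
time: 10.5
tool_pos: [454.8, 194.2, 135.8]
tcp_rot: [3.141, 0.001, -0.018]
contact_force: [0.1, -0.4, 0.2]
grip_width: 92.1
```

```bash
python3 look.py w6; cat > ov.py <<'E'
from h import *
def overlay(npz,out,L,ang,zb):
    d=np.load(npz); m={'K':d['K'],'world_to_cam':d['W']}
    im=d['im'].copy()
    a=np.radians(ang);u=np.array([np.cos(a),np.sin(a)]);v=np.array([-u[1],u[0]]);L=np.array(L)
    for (S,z,col) in (((-4,4),zb+40,(255,0,0)),((4,72),zb+8,(0,0,255))):
      for s in S:
        for t in(-14,14):
          r,c=proj(m,'wrist',[*(L+s*u+t*v),z])[0]; cv2.circle(im,(int(round(c)),int(round(r))),1,col,-1)
    save(im,out)
E
python3 -c "
from ov import *
overlay('w6.npz','w6p.png',[454.9,194],89,53)
move([454.9,194,67],np.radians(-1))"
```

```text
10.5 [454.8 194.2 135.8] [ 3.1  0.  -0. ] 92.11259631576536 0.054
turn [-0.02 -0.1   0.01] shift [-0.1  0.7 69.9] rows 2.0
```

View pics/w6p.png

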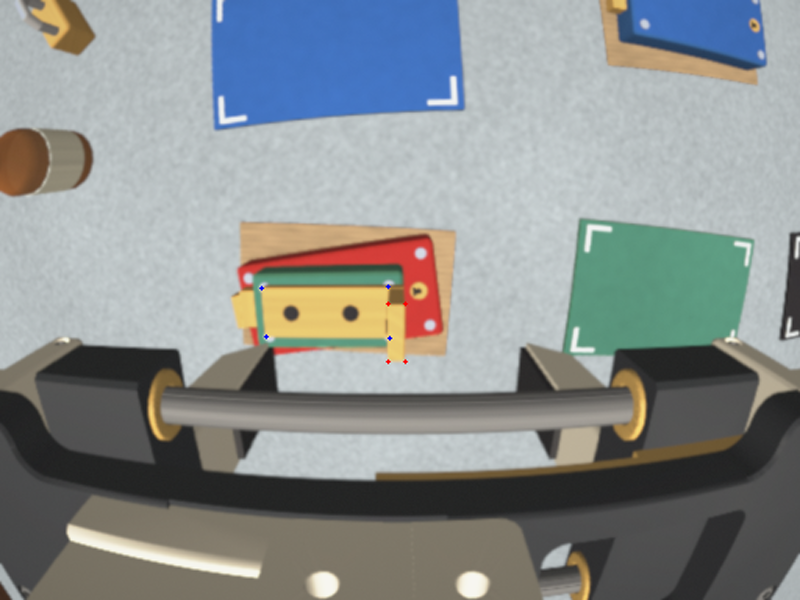

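```bash
python3 - <<'E'
from h import *
im=cv2.imread("pics/w6p.png")
cv2.imwrite("pics/w6c.png",cv2.resize(im[210:370,220:470],None,fx=3,fy=3,interpolation=cv2.INTER_CUBIC))
E
```

```text
(no output)
```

View pics/w6c.png

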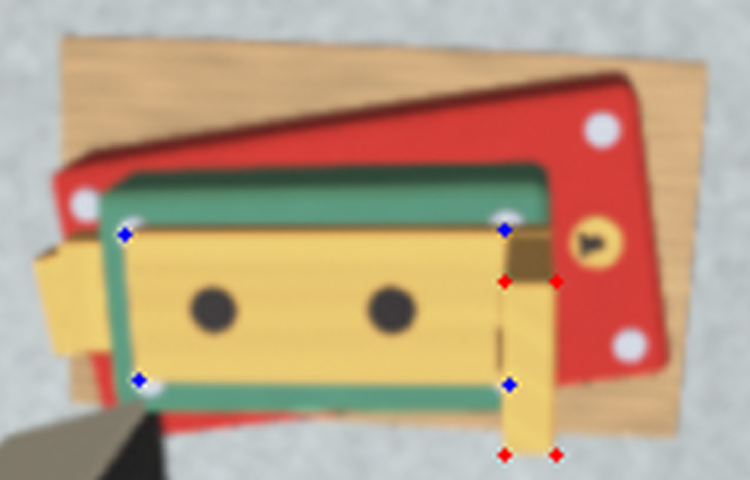

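The match is good at the second view, so the heights are confirmed. I'll grasp the brass.

>>> send_rows --targets '[[[0,0,0,0,0,25,-1],[0,0,0,0,0,50,-0.5],[0,0,0,0,0,68,0],[0,0,0,0,0,68,0.5],[0,0,0,0,0,68,1]]]'

```text
time: 10.97
tool_pos: [454.8, 195.3, 69.2]
tcp_rot: [-3.141, -0.002, -0.016]
contact_force: [-0.1, -0.2, 0.2]
grip_width: 69.4
```

>>> send_rows --targets '[[[0,0,0,0,0,0,1],[0,0,0,0,0,0,1],[0,0,0,0,0,0,1],[0,0,0,0,0,0,1],[0,0,0,0,0,0,1]]]'

```text
time: 11.38
tool_pos: [455.0, 195.4, 68.0]
tcp_rot: [-3.141, -0.001, -0.016]
contact_force: [0.4, 0.0, 0.6]
grip_width: 36.4
```

>>> send_rows --targets '[[[0,0,0,0,0,0,1],[0,0,0,0,0,0,1],[0,0,0,0,0,0,1],[0,0,0,0,0,0,1]]]'

```text
time: 11.72
tool_pos: [454.7, 195.3, 67.3]
tcp_rot: [3.141, 0.0, -0.016]
contact_force: [0.1, -0.5, 0.1]
grip_width: 9.8
```

>>> send_rows --targets '[[[0,0,0,0,0,0,1],[0,0,0,0,0,0,1]]]'

```text
time: 11.88
tool_pos: [454.7, 195.3, 67.4]
tcp_rot: [3.141, 0.0, -0.016]
contact_force: [0.1, -0.1, 0.3]
grip_width: 7.8
```

>>> send_rows --targets '[[[0,0,0,0,0,-20,1],[0,0,0,0,0,-50,1],[0,0,0,-5,0,-85,1],[0,0,0,-20,20,-115,1],[0,0,0,-40,50,-130,1]]]'

```text
time: 12.3
tool_pos: [415.8, 146.9, 200.6]
tcp_rot: [-3.14, -0.006, -0.014]
contact_force: [2.1, -0.9, -0.5]
grip_width: 7.8
```

```bash
python3 look.py w7
```

```text
12.3 [415.8 146.9 200.6] [-3.1 -0.  -0. ] 7.756018019648407 0.84
```

View pics/w7.png

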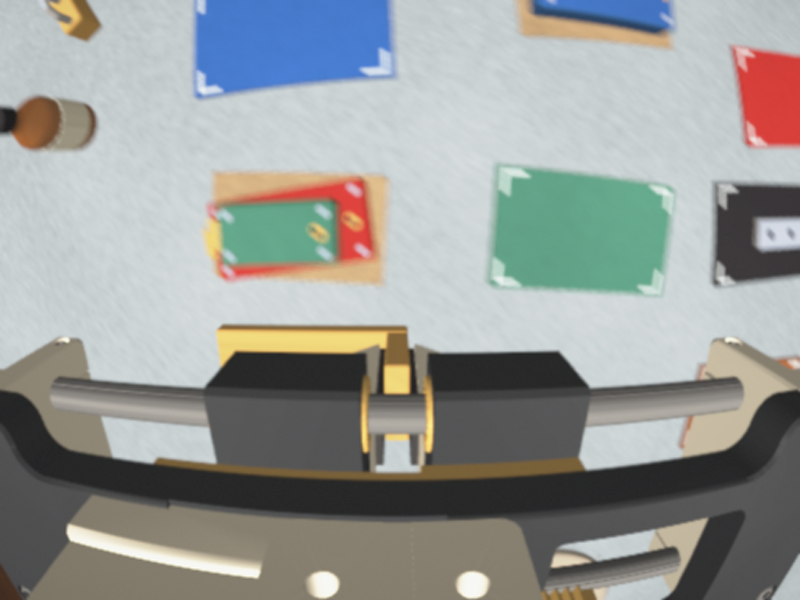

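>>> send_rows --targets '[[[0,0,-7,2,13,0,1],[0,0,-14,4,26,0,1],[0,0,-21,6,39,0,1],[0,0,-28,8,52,0,1],[0,0,-35,9,65,0,1]]]'

```text
time: 12.77
tool_pos: [421.8, 80.1, 197.2]
tcp_rot: [-3.141, 0.0, 0.601]
contact_force: [-0.1, 0.6, -1.7]
grip_width: 7.8
```

>>> send_rows --targets '[[[0,0,-7,-6,12,0,1],[0,0,-14,-12,23,0,1],[0,0,-21,-18,35,0,1],[0,0,-28,-24,47,0,1],[0,0,-35,-30,58,0,1]]]'

```text
time: 13.18
tool_pos: [429.4, 15.2, 197.2]
tcp_rot: [-3.141, 0.0, 1.212]
contact_force: [0.2, -0.2, -2.3]
grip_width: 7.7
```

>>> send_rows --targets '[[[0,0,-7,-12,6,0,1],[0,0,-14,-23,12,0,1],[0,0,-21,-35,18,0,1],[0,0,-28,-46,25,0,1],[0,0,-35,-58,31,0,1]]]'

```text
time: 13.6
tool_pos: [437.7, -49.8, 197.2]
tcp_rot: [-3.141, -0.0, 1.823]
contact_force: [0.0, -0.4, -1.3]
grip_width: 7.9
```

>>> send_rows --targets '[[[0,0,-7,-13,-2,0,1],[0,0,-14,-26,-3,0,1],[0,0,-21,-39,-5,0,1],[0,0,-28,-52,-6,0,1],[0,0,-35,-65,-8,0,1]]]'

```text
time: 14.02
tool_pos: [445.8, -114.8, 197.1]
tcp_rot: [-3.141, -0.001, 2.433]
contact_force: [-0.2, 0.0, -0.9]
grip_width: 7.8
```

>>> send_rows --targets '[[[0,0,-7,-10,-9,0,1],[0,0,-14,-20,-18,0,1],[0,0,-21,-29,-26,0,1],[0,0,-28,-39,-35,0,1],[0,0,-35,-49,-44,0,1]]]'

```text
time: 14.43
tool_pos: [453.8, -180.1, 197.1]
tcp_rot: [3.141, -0.001, 3.044]
contact_force: [-0.5, 0.9, -0.6]
grip_width: 7.6
```

```bash
python3 -c "
from h import *
print(get_obs()['joint_positions'].round(2),get_obs()['grip_width'],get_obs()['tool_pos'])
move([560,-200,240],np.radians(184.8))"
```

```text
[-0.53  0.3   1.67  0.    1.17 -2.01] 7.610792372860435 [ 453.83769499 -180.07996866  197.05997653]
turn [  0.03  -0.05 -10.38] shift [-107.6   -9.5  -43. ] rows 3.0
```

>>> send_rows --targets '[[[0,0,-5,-35,-3,-15,1],[0,0,-10.3,-75,-6,-30,1],[0,0,-10.3,-107,-9,-43,1],[0,0,-10.3,-107,-9,-43,1],[0,0,-10.3,-107,-9,-43,1]]]'

```text
time: 14.85
tool_pos: [560.5, -199.7, 239.7]
tcp_rot: [3.141, -0.0, -3.065]
contact_force: [0.2, 0.5, -1.6]
grip_width: 7.8
```

```bash
python3 look.py w8 steel_leg; python3 -c "
from h import *
d=np.load('w8.npz');m={'K':d['K'],'world_to_cam':d['W']}
P=proj(m,'wrist',[[460,-260,45],[455,-180,13]]);print(P)
r,c=P.mean(0).astype(int);r=max(r,45);np.save('off.npy',[r-45,c-65])
cv2.imwrite('pics/w8c.png',cv2.resize(d['im'][r-45:r+45,c-65:c+65][:,:,::-1],None,fx=6,fy=6,interpolation=cv2.INTER_CUBIC));print(r-45,c-65)"
```

```text
14.85 [ 560.5 -199.7  239.7] [ 3.1 -0.  -3.1] 7.754242147926075 0.092
steel_leg [ 84.3 209.7] 0.59 [ 460.7 -259.2   49. ]
[[ 83.98885234 209.5856217 ]
 [ 86.55930915 275.80445555]]
40 177
```

View pics/w8.png

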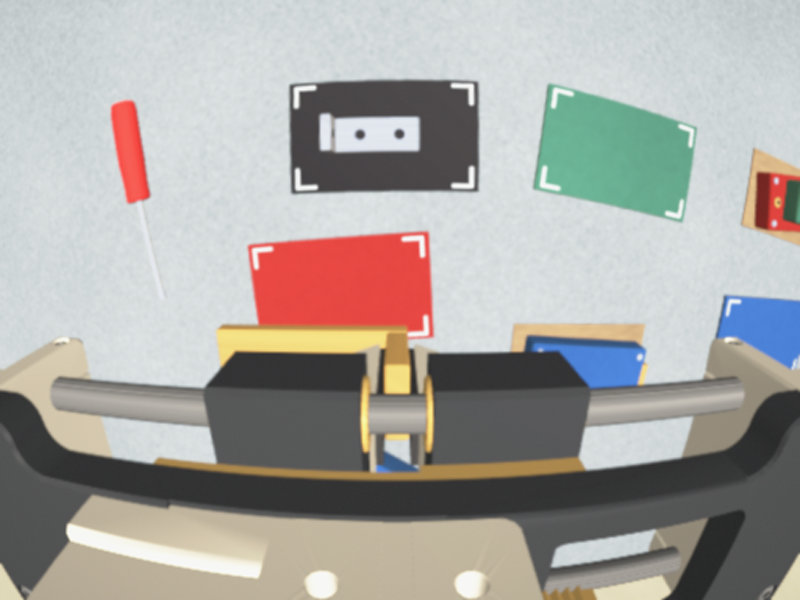

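View pics/w8c.png

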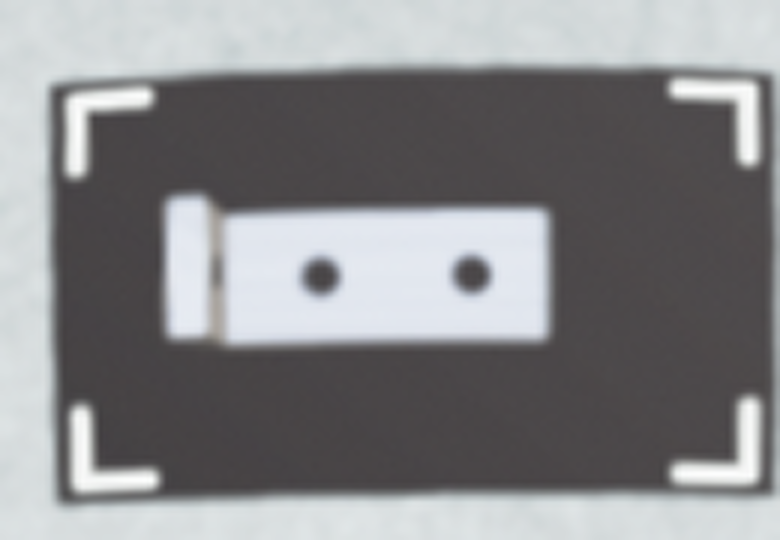

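```bash
python3 - <<'E'
from cor import *
k=("w8.npz",(40,177),6)
rep("board",corners(*k,[(772,73),(52,87),(60,502),(776,490)],5))
rep("plate",corners(*k,[(551,208),(222,213),(222,347),(551,342)],13))
rep("legtop",corners(*k,[(210,194),(166,196),(167,340),(211,339)],45))
E
```

```text
board ctr [ 456.6 -219. ] sides [np.float64(158.4), np.float64(94.2), np.float64(158.8), np.float64(94.0)] angle 1->0 95.1
plate ctr [ 457.2 -224.5] sides [np.float64(70.2), np.float64(29.4), np.float64(70.3), np.float64(29.2)] angle 1->0 94.7
legtop ctr [ 460.2 -261.9] sides [np.float64(8.8), np.float64(29.1), np.float64(8.8), np.float64(29.2)] angle 1->0 94.2
```

```bash
python3 -c "
from h import *
move([453.5,-179.3,80],np.radians(184.7))"
```

```text
turn [ 0.08 -0.15 -0.32] shift [102.7  27.5 159.5] rows 5.0
```

>>> send_rows --targets '[[[0,0,0,30,8,20,1],[0,0,0,60,16,45,1],[0,0,-0.3,90,24,80,1],[0,0,-0.3,102.7,27.5,120,1],[0,0,-0.3,102.7,27.5,160,1]]]'

```text
time: 15.37
tool_pos: [451.2, -178.7, 83.5]
tcp_rot: [-3.142, -0.001, -3.061]
contact_force: [1.8, -0.2, -1.4]
grip_width: 7.9
```

>>> send_rows --targets '[[[0,0,0,0,0,0,1],[0,0,0,0,0,0,1],[0,0,0,0,0,0,1]]]'

```text
time: 15.62
tool_pos: [456.2, -180.7, 85.6]
tcp_rot: [-3.14, 0.002, -3.06]
contact_force: [1.2, -0.0, -1.1]
grip_width: 7.5
```

```bash
python3 look.py w9; python3 -c "
from h import *
move([453.5,-179.3,28],np.radians(184.7))"
```

```text
15.6167 [ 456.2 -180.7   85.6] [-3.1  0.  -3.1] 7.5266058273714105 0.029
turn [-0.15  0.21 -0.01] shift [ 3.4  2.1 58.1] rows 2.0
```

View pics/w9.png

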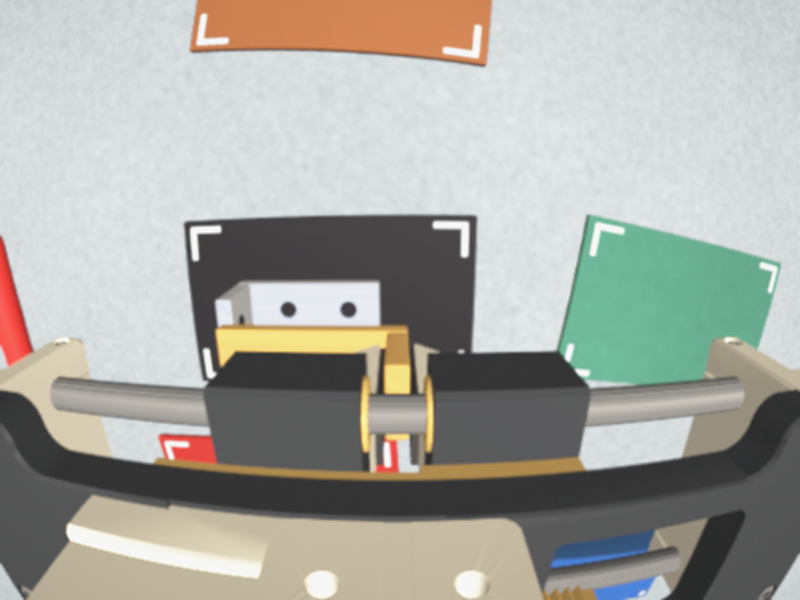

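>>> send_rows --targets '[[[0,0,0,3,2,15,1],[0,0,0,3,2,30,1],[0,0,0,3,2,40,1],[0,0,0,3,2,40,1],[0,0,0,3,2,40,1]]]'

```text
time: 16.08
tool_pos: [452.8, -178.7, 44.6]
tcp_rot: [-3.141, 0.001, -3.06]
contact_force: [0.3, 0.4, -0.6]
grip_width: 7.7
```

```bash
python3 -c "
from h import *
print(get_obs()['tool_pos'],get_obs()['dq'].round(3))
move([453.5,-179.3,28],np.radians(184.7))"
```

```text
[ 452.84489681 -178.67601805   44.60021115] [-0.002 -0.009 -0.005 -0.001 -0.001 -0.001]
turn [-0.05  0.06 -0.01] shift [-0.6 -0.7 16.6] rows 1.0
```

>>> send_rows --targets '[[[0,0,0,-0.5,-0.5,8,1],[0,0,0,-0.5,-0.5,13,1],[0,0,0,-0.5,-0.5,16,1],[0,0,0,-0.5,-0.5,16,1],[0,0,0,-0.5,-0.5,16,1]]]'

```text
time: 16.5
tool_pos: [452.6, -178.8, 27.6]
tcp_rot: [-3.142, -0.0, -3.06]
contact_force: [-0.8, -0.4, -1.3]
grip_width: 7.8
```

>>> send_rows --targets '[[[0,0,0,0,0,1,1],[0,0,0,0,0,1,1]]]'

```text
time: 16.67
tool_pos: [452.7, -178.8, 27.3]
tcp_rot: [-3.141, 0.0, -3.06]
contact_force: [-1.0, 0.9, 5.8]
grip_width: 7.7
```

Contact registers at 5.8 N, so I'll release with a partial opening and rise.

>>> send_rows --targets '[[[0,0,0,0,0,0,0.5],[0,0,0,0,0,0,0.3],[0,0,0,0,0,0,0.3],[0,0,0,0,0,0,0.3],[0,0,0,0,0,0,0.3]]]'

```text
time: 17.08
tool_pos: [452.6, -178.8, 26.6]
tcp_rot: [-3.142, -0.0, -3.06]
contact_force: [0.0, -0.6, -0.2]
grip_width: 31.3
```

>>> send_rows --targets '[[[0,0,0,0,0,-15,0.3],[0,0,0,0,0,-40,0.3],[0,0,0,0,0,-80,-1],[0,0,0,-30,0,-115,-1],[0,0,0,-65,0,-140,-1]]]'

```text
time: 17.5
tool_pos: [512.6, -174.1, 166.4]
tcp_rot: [-3.141, 0.001, -3.062]
contact_force: [1.8, -1.1, 1.2]
grip_width: 48.0
```

>>> send_rows --targets '[[[0,0,0,-35,0,-20,-1],[0,0,0,-35,0,-50,-1],[0,0,0,-35,0,-50,-1]]]'

```text
time: 17.75
tool_pos: [551.3, -171.6, 218.3]
tcp_rot: [-3.137, 0.008, -3.058]
contact_force: [0.2, -1.2, 0.2]
grip_width: 67.6
```

```bash
python3 look.py w10 steel_leg brass_leg; python3 -c "
from h import *
d=np.load('w10.npz');m={'K':d['K'],'world_to_cam':d['W']}
P=proj(m,'wrist',[[460,-260,45],[455,-180,13]]);print(P)
r,c=P.mean(0).astype(int);r=max(r,45)
cv2.imwrite('pics/w10c.png',cv2.resize(d['im'][r-45:r+45,c-65:c+65][:,:,::-1],None,fx=6,fy=6,interpolation=cv2.INTER_CUBIC));print(r-45,c-65)"
```

```text
17.75 [ 551.3 -171.6  218.3] [-3.1  0.  -3.1] 67.58622115990833 0.122
steel_leg [ 86.7 183. ] 0.67 [ 458.9 -258.9   49. ]
brass_leg [ 85.9 252. ] 0.85 [ 455.8 -182.5   73. ]
[[ 87.83289989 182.838284  ]
 [ 89.17438628 254.61894603]]
43 153
```

View pics/w10c.png

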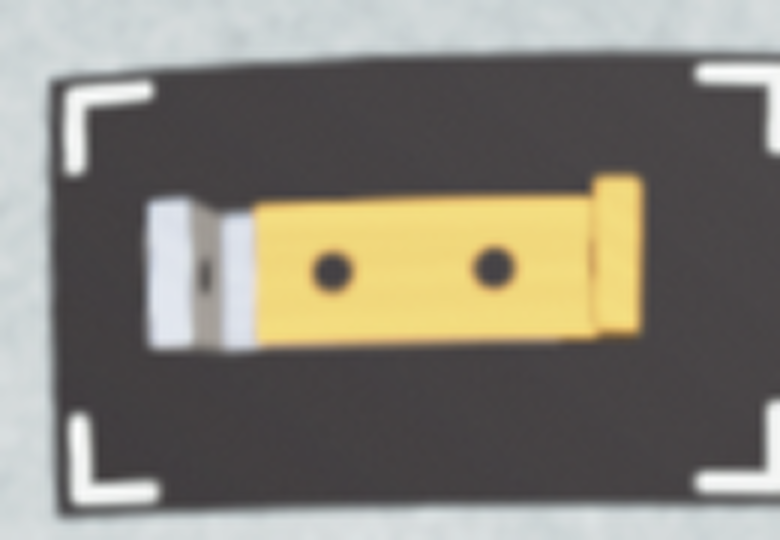

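```bash
python3 - <<'E'
from cor import *
k=("w10.npz",(43,153),6)
rep("brass plate",corners(*k,[(594,197),(256,204),(258,347),(597,338)],21))
rep("brass leg",corners(*k,[(642,176),(592,177),(596,332),(640,334)],53))
rep("steel leg",corners(*k,[(192,198),(147,201),(149,348),(193,347)],45))
move([345,215,200],np.radians(89.3))
print(get_obs()['joint_positions'])
E
```

```text
brass plate ctr [ 456.1 -216.9] sides [np.float64(67.0), np.float64(29.1), np.float64(67.5), np.float64(28.3)] angle 1->0 94.7
brass leg ctr [ 453.  -179.2] sides [np.float64(8.9), np.float64(28.3), np.float64(7.9), np.float64(28.9)] angle 1->0 94.2
steel leg ctr [ 460.4 -262.2] sides [np.float64(8.7), np.float64(28.1), np.float64(8.6), np.float64(28.4)] angle 1->0 94.0
turn [-3.000e-02 -5.000e-02  9.539e+01] shift [170. 401.  13.] rows 14.0
[-4.36067471e-01  4.41936403e-01  1.40902171e+00 -1.24427572e-04
  1.29155638e+00 -2.08865960e+00]
```

The bracket pile is right: the leg distance is 83 mm and the sideways error is under 2 mm. The green case is next.

>>> send_rows --targets '[[[0,0,6,5,20,0,-1],[0,0,13,10,41,0,-1],[0,0,20,15,62,0,-1],[0,0,26,20,82,0,-1],[0,0,32,25,103,0,-1]]]'

```text
time: 18.32
tool_pos: [512.7, -69.6, 211.8]
tcp_rot: [-3.141, -0.003, 2.659]
contact_force: [-0.1, 0.2, -0.1]
grip_width: 91.9
```

>>> send_rows --targets '[[[0,0,6,15,15,0,-1],[0,0,13,30,30,0,-1],[0,0,20,45,45,0,-1],[0,0,26,60,60,0,-1],[0,0,32,76,75,0,-1]]]'

```text
time: 18.73
tool_pos: [479.7, 31.8, 211.9]
tcp_rot: [-3.139, -0.002, 2.1]
contact_force: [-0.3, -0.0, 0.1]
grip_width: 91.9
```

>>> send_rows --targets '[[[0,0,6,21,5,0,-1],[0,0,13,42,10,0,-1],[0,0,20,63,14,5,-1],[0,0,26,84,18,10,-1],[0,0,31.3,104,23,15,-1]]]'

```text
time: 19.15
tool_pos: [446.2, 132.8, 196.9]
tcp_rot: [-3.139, 0.0, 1.554]
contact_force: [-0.4, 0.3, 0.1]
grip_width: 91.7
```

>>> send_rows --targets '[[[0,0,0,0,0,0,-1],[0,0,0,0,0,0,-1]]]'

```text
time: 19.32
tool_pos: [446.7, 132.5, 197.1]
tcp_rot: [-3.139, 0.001, 1.563]
contact_force: [0.8, -0.5, 0.1]
grip_width: 91.3
```

```bash
python3 look.py w11 case_green_mid case_red_mid;  python3 -c "
from h import *
d=np.load('w11.npz');m={'K':d['K'],'world_to_cam':d['W']}
P=proj(m,'wrist',[[454,231,41]]);print(P)
r,c=P.mean(0).astype(int);r=max(r,45)
cv2.imwrite('pics/w11c.png',cv2.resize(d['im'][r-45:r+50,c-60:c+60][:,:,::-1],None,fx=6,fy=6,interpolation=cv2.INTER_CUBIC));print(r-45,c-60)"
```

```text
19.3167 [446.7 132.5 197.1] [-3.1  0.   1.6] 91.2919875497608 0.031
case_green_mid [ 85.9 259.9] 0.7 [453.9 230.4  41. ]
[[ 85.29615748 259.98480495]]
40 199
```

View pics/w11c.png

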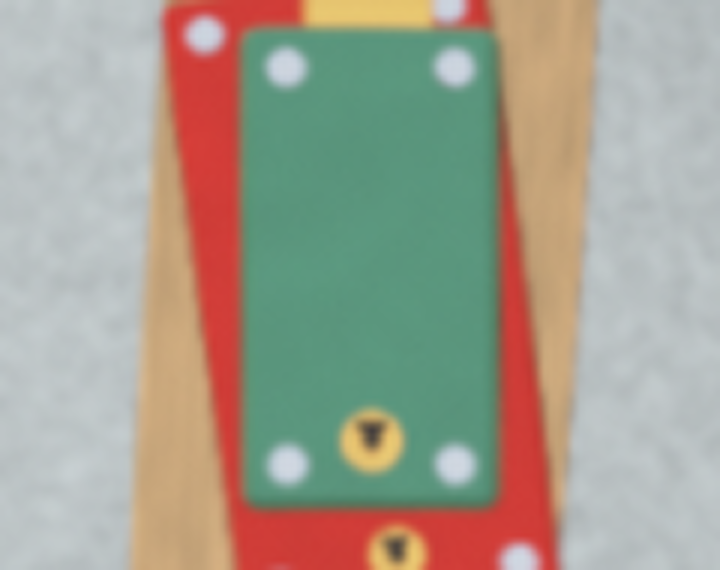

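```bash
python3 - <<'E'
from cor import *
k=("w11.npz",(40,199),6)
C=corners(*k,[(241,26),(242,507),(499,508),(498,27)],53)
rep("green",C)
d=np.load('w11.npz');m={'K':d['K'],'world_to_cam':d['W']}
# red holes screws check z29: right side edges
print(corners(*k,[(163,10),(238,560),(487,0),(560,560)],29))
move([C.mean(0)[0],C.mean(0)[1],90],np.radians(89.3))
E
```

```text
green ctr [454.1 231.9] sides [np.float64(83.0), np.float64(43.4), np.float64(83.1), np.float64(43.1)] angle 1->0 89.7
[[417.49184303 282.66783117]
 [430.05970694 179.80300367]
 [476.1856877  284.02973302]
 [489.08817382 179.61187156]]
turn [-0.03  0.03  0.11] shift [100.5   5.1 108. ] rows 4.0
```

>>> send_rows --targets '[[[0,0,0,30,2,20,-1],[0,0,0,65,4,45,-1],[0,0,0,90,5,75,-1],[0,0,0,99.5,6,105,-1],[0,0,0,99.5,6,105,-1]]]'

```text
time: 19.88
tool_pos: [452.3, 231.6, 88.2]
tcp_rot: [-3.133, 0.003, 1.562]
contact_force: [-1.0, -0.5, -0.9]
grip_width: 92.3
```

>>> send_rows --targets '[[[0,0,0,0,0,0,-1],[0,0,0,0,0,0,-1]]]'

```text
time: 20.05
tool_pos: [456.1, 230.9, 94.5]
tcp_rot: [3.14, -0.0, 1.559]
contact_force: [0.3, -1.0, 0.8]
grip_width: 92.0
```

```bash
python3 -c "
from h import *
print(get_obs()['tool_pos'],get_obs()['tcp_rot'])
move([454,231.5,33],np.radians(89.5))"
```

```text
[456.10208443 230.8850376   94.45564243] [ 3.14026149e+00 -4.72491403e-05  1.55939355e+00]
turn [ 0.08 -0.   -0.15] shift [ 0.6 -2.2 61.5] rows 2.0
```

>>> send_rows --targets '[[[0,0,0,0.5,-2,20,-1],[0,0,0,0.5,-2,40,-1],[0,0,0,0.5,-2,52,-1],[0,0,0,0.5,-2,58,-1],[0,0,0,0.5,-2,58,-1]]]'

```text
time: 20.47
tool_pos: [453.8, 231.4, 35.9]
tcp_rot: [3.141, -0.0, 1.559]
contact_force: [0.1, -1.1, -0.0]
grip_width: 91.7
```

>>> send_rows --targets '[[[0,0,0,0,0,0,-0.3],[0,0,0,0,0,0,0.2]]]'

```text
time: 20.63
tool_pos: [454.3, 232.2, 36.8]
tcp_rot: [3.139, -0.001, 1.559]
contact_force: [-1.6, 0.1, -0.1]
grip_width: 83.0
```

>>> send_rows --targets '[[[0,0,0,0,0,3,1],[0,0,0,0,0,3,1],[0,0,0,0,0,3,1],[0,0,0,0,0,3,1],[0,0,0,0,0,3,1]]]'

```text
time: 21.05
tool_pos: [453.2, 232.3, 32.4]
tcp_rot: [3.141, 0.0, 1.56]
contact_force: [0.5, -0.8, -0.5]
grip_width: 49.6
```

>>> send_rows --targets '[[[0,0,0,0,0,0,1],[0,0,0,0,0,0,1],[0,0,0,0,0,0,1]]]'

```text
time: 21.3
tool_pos: [453.2, 232.3, 32.3]
tcp_rot: [3.141, 0.0, 1.56]
contact_force: [-0.1, 0.0, 0.6]
grip_width: 43.3
```

>>> send_rows --targets '[[[0,0,0,0,0,-15,1],[0,0,0,0,0,-40,1],[0,0,0,-15,0,-60,1],[0,0,0,-45,0,-65,1],[0,0,0,-80,0,-65,1]]]'

```text
time: 21.72
tool_pos: [453.1, 152.7, 98.8]
tcp_rot: [3.138, -0.001, 1.563]
contact_force: [1.2, -0.9, -1.8]
grip_width: 43.7
```

>>> send_rows --targets '[[[0,0,1,-35,-1,0,1],[0,0,2,-70,-2,0,1],[0,0,2.4,-105,-3,0,1],[0,0,2.4,-138,-4,0,1],[0,0,2.4,-155,-5,15,1]]]'

```text
time: 22.13
tool_pos: [446.9, -5.8, 83.9]
tcp_rot: [3.137, 0.001, 1.516]
contact_force: [1.0, -0.4, -2.5]
grip_width: 43.8
```

>>> send_rows --targets '[[[0,0,0,0,0,15,1],[0,0,0,0,0,15,1],[0,0,0,0,0,15,1]]]'

```text
time: 22.38
tool_pos: [444.8, -2.6, 66.8]
tcp_rot: [-3.139, -0.0, 1.518]
contact_force: [0.6, 0.7, -1.6]
grip_width: 43.7
```

```bash
python3 look.py w12;python3 -c "
from h import *
move([448,-5.3,9.5],np.radians(87))"
```

```text
22.3833 [444.8  -2.6  66.8] [-3.1 -0.   1.5] 43.71038730988662 0.022
turn [-0.04 -0.01 -0.  ] shift [-2.8  2.7 57.9] rows 2.0
```

View pics/w12.png

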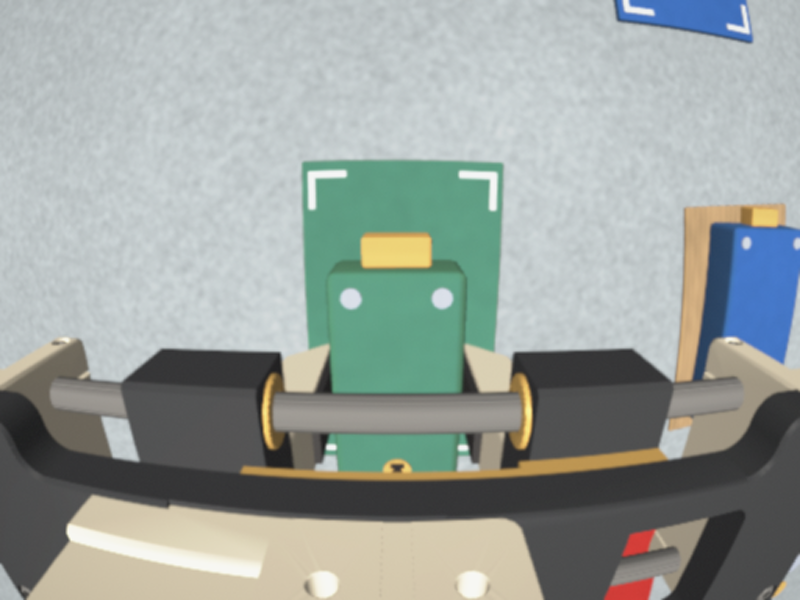

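The green case hangs level over the middle of the green board.

>>> send_rows --targets '[[[0,0,0,-2,2,20,1],[0,0,0,-2,2,35,1],[0,0,0,-2,2,44,1],[0,0,0,-2,2,44,1],[0,0,0,-2,2,44,1]]]'

```text
time: 22.85
tool_pos: [447.6, -4.3, 23.6]
tcp_rot: [-3.141, 0.0, 1.519]
contact_force: [1.7, -0.4, -2.2]
grip_width: 43.6
```

```bash
python3 -c "
from h import *
print(get_obs()['tool_pos'])
move([448,-5.3,9.5],np.radians(87))"
```

```text
[447.59494419  -4.27202114  23.56304196]
turn [-0.02  0.    0.04] shift [-1.   0.5 14.1] rows 1.0
```

>>> send_rows --targets '[[[0,0,0,-1,0.5,7,1],[0,0,0,-1,0.5,12,1],[0,0,0,-1,0.5,13.5,1],[0,0,0,-1,0.5,14.5,1],[0,0,0,-1,0.5,14.5,1]]]'

```text
time: 23.27
tool_pos: [447.9, -5.8, 8.7]
tcp_rot: [-3.141, 0.0, 1.518]
contact_force: [-0.4, -0.1, -1.9]
grip_width: 43.7
```

>>> send_rows --targets '[[[0,0,0,0,0,1,1],[0,0,0,0,0,1,1]]]'

```text
time: 23.43
tool_pos: [448.1, -5.8, 8.3]
tcp_rot: [3.141, 0.0, 1.518]
contact_force: [-1.0, 0.6, 3.4]
grip_width: 43.4
```

>>> send_rows --targets '[[[0,0,0,0,0,0,0],[0,0,0,0,0,0,-1],[0,0,0,0,0,0,-1],[0,0,0,0,0,0,-1],[0,0,0,0,0,0,-1]]]'

```text
time: 23.85
tool_pos: [448.0, -5.8, 7.8]
tcp_rot: [3.141, 0.0, 1.518]
contact_force: [-0.9, -0.3, 0.4]
grip_width: 67.7
```

>>> send_rows --targets '[[[0,0,0,0,0,-20,-1],[0,0,0,0,0,-50,-1],[0,0,0,0,0,-90,-1],[0,0,0,20,0,-120,-1],[0,0,0,45,0,-150,-1]]]'

```text
time: 24.27
tool_pos: [450.4, 38.7, 159.7]
tcp_rot: [3.141, 0.0, 1.515]
contact_force: [1.2, 0.3, 1.1]
grip_width: 91.2
```

>>> send_rows --targets '[[[0,0,-3,40,0,-10,-1],[0,0,-6,80,0,-20,-1],[0,0,-9,90,0,-30,-1],[0,0,-9.7,90,0,-30,-1],[0,0,-9.7,90,0,-30,-1]]]'

```text
time: 24.68
tool_pos: [455.0, 129.3, 187.8]
tcp_rot: [3.141, 0.0, 1.689]
contact_force: [0.0, 1.1, -0.7]
grip_width: 91.7
```

```bash
python3 look.py w13 case_red_mid;  python3 -c "
from h import *
d=np.load('w13.npz');m={'K':d['K'],'world_to_cam':d['W']}
P=proj(m,'wrist',[[453,228,16]]);print(P)
r,c=P.mean(0).astype(int);r=max(r,45)
cv2.imwrite('pics/w13c.png',cv2.resize(d['im'][r-45:r+50,c-60:c+60][:,:,::-1],None,fx=6,fy=6,interpolation=cv2.INTER_CUBIC));print(r-45,c-60)"
```

```text
24.6833 [455.  129.3 187.8] [3.1 0.  1.7] 91.74546410756716 0.036
case_red_mid [ 87.4 260.2] 0.64 [451.  227.1  16. ]
[[ 86.80682484 262.12695284]]
41 202
```

View pics/w13c.png

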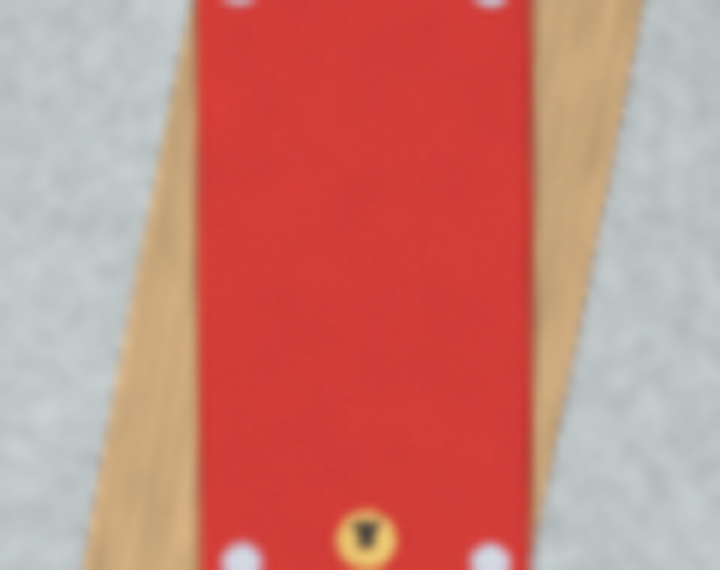

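View pics/w13.png

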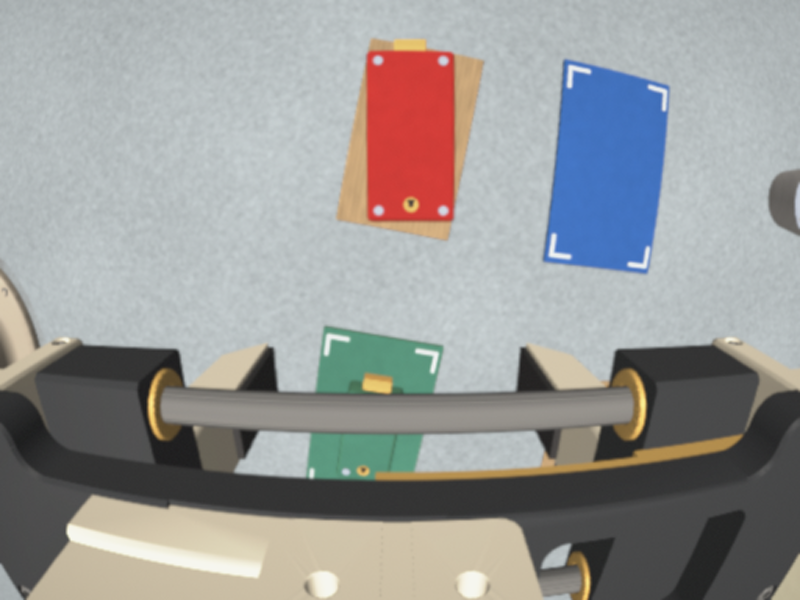

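The red case is uncovered at (410,135), with the bolt towards +y, and the green case sits on its board.

```bash
python3 - <<'E'
from cor import *
k=("w13.npz",(0,0),1.5625)
C=corners(*k,[(367,52),(367,221),(453.5,221),(454,52)],29); rep("red",C)
d=np.load("w13.npz");m={"K":d["K"],"world_to_cam":d["W"]};h=cv2.cvtColor(d["im"],cv2.COLOR_RGB2HSV)
k=(((h[...,0]<6)|(h[...,0]>174))&(h[...,1]>130)); k[160:]=0
print(rect(k,m,"wrist",29))
x,y=C.mean(0); move([x,y,90],np.radians(96.7))
E
```

```text
red ctr [453.2 227.8] sides [np.float64(117.8), np.float64(59.4), np.float64(118.3), np.float64(59.0)] angle 1->0 96.7
(array([453.07458496, 228.39334106, 116.9601059 ,  58.30822372]), 96.65969657897949)
turn [-0.09  0.03 -0.12] shift [99.2 10.2 96.9] rows 4.0
```

>>> send_rows --targets '[[[0,0,0,30,3,20,-1],[0,0,0,65,6,45,-1],[0,0,0,90,9,75,-1],[0,0,0,99.3,10,97,-1],[0,0,0,99.3,10,120,-1]]]'

```text
time: 25.2
tool_pos: [452.9, 229.3, 65.7]
tcp_rot: [-3.14, 0.0, 1.687]
contact_force: [-0.4, -0.3, 0.8]
grip_width: 91.6
```

>>> send_rows --targets '[[[0,0,0,0,0,15,-1],[0,0,0,0,0,25,-1],[0,0,0,0,0,35,-1],[0,0,0,0,0,35,-1],[0,0,0,0,0,35,-1]]]'

```text
time: 25.62
tool_pos: [453.6, 228.2, 32.7]
tcp_rot: [-3.141, 0.0, 1.686]
contact_force: [0.6, -0.7, 1.0]
grip_width: 91.8
```

```bash
python3 -c "
from h import *
print(get_obs()['tool_pos'])
move([453.1,228.1,7],np.radians(96.7))"
```

```text
[453.63306844 228.16250835  32.71549584]
turn [-0.02  0.01 -0.1 ] shift [ 0.  -0.5 25.7] rows 1.0
```

>>> send_rows --targets '[[[0,0,0,0,-0.5,12,-1],[0,0,0,0,-0.5,20,-1],[0,0,0,0,-0.5,25,0],[0,0,0,0,-0.5,25,1],[0,0,0,0,-0.5,25,1]]]'

```text
time: 26.03
tool_pos: [453.0, 228.7, 7.9]
tcp_rot: [3.142, 0.0, 1.687]
contact_force: [-0.0, 0.5, 0.8]
grip_width: 76.5
```

>>> send_rows --targets '[[[0,0,0,0,0,0,1],[0,0,0,0,0,0,1],[0,0,0,0,0,0,1],[0,0,0,0,0,0,1],[0,0,0,0,0,0,1]]]'

```text
time: 26.45
tool_pos: [453.1, 228.9, 8.2]
tcp_rot: [3.141, -0.0, 1.687]
contact_force: [-0.0, -0.8, 3.5]
grip_width: 59.6
```

>>> send_rows --targets '[[[0,0,0,0,0,-15,1],[0,0,0,0,0,-45,1],[0,0,0,0,0,-80,1],[0,0,0,-25,5,-90,1],[0,0,0,-60,11,-90,1]]]'

```text
time: 26.87
tool_pos: [472.1, 172.2, 100.6]
tcp_rot: [3.136, -0.001, 1.691]
contact_force: [0.9, 0.2, -5.1]
grip_width: 59.6
```

>>> send_rows --targets '[[[0,0,0,-38,6,0,1],[0,0,0,-76,12,0,1],[0,0,0,-114,18,0,1],[0,0,0,-152,24,0,1],[0,0,0,-190,32,0,1]]]'

```text
time: 27.28
tool_pos: [523.9, -16.2, 97.1]
tcp_rot: [-3.14, -0.001, 1.688]
contact_force: [0.6, 0.4, -3.7]
grip_width: 60.0
```

>>> send_rows --targets '[[[0,0,0,-38,7,0,1],[0,0,0,-76,14,0,1],[0,0,0,-114,21,0,1],[0,0,0,-152,28,0,1],[0,0,0,-188,33,0,1]]]'

```text
time: 27.7
tool_pos: [579.2, -199.4, 96.8]
tcp_rot: [-3.14, -0.001, 1.687]
contact_force: [1.1, 0.7, -4.1]
grip_width: 60.0
```

```bash
python3 -c "
from h import *
print(get_obs()['tool_pos'],get_obs()['grip_width'])
move([594.5,-247.3,50],np.radians(98))"
```

```text
[ 579.19875308 -199.36715237   96.81626955] 59.95780038887026
turn [-0.07 -0.04 -1.34] shift [-49.4   9.7  46.8] rows 2.0
```

>>> send_rows --targets '[[[0,0,-0.6,-25,5,0,1],[0,0,-1.3,-49.4,9.7,10,1],[0,0,-1.3,-49.4,9.7,35,1],[0,0,-1.3,-49.4,9.7,45,1],[0,0,-1.3,-49.4,9.7,45,1]]]'

```text
time: 28.12
tool_pos: [591.8, -243.7, 48.4]
tcp_rot: [-3.134, -0.006, 1.71]
contact_force: [-1.0, 0.5, -4.6]
grip_width: 59.7
```

>>> send_rows --targets '[[[0,0,0,0,0,0,1],[0,0,0,0,0,0,1]]]'

```text
time: 28.28
tool_pos: [595.2, -244.6, 53.6]
tcp_rot: [3.141, 0.0, 1.711]
contact_force: [-0.2, 0.4, -3.4]
grip_width: 59.8
```

```bash
python3 look.py w14; python3 -c "
from h import *
move([594.5,-247.3,11],np.radians(98))"
```

```text
28.2833 [ 595.2 -244.6   53.6] [3.1 0.  1.7] 59.7756405489344 0.016
turn [0.08 0.06 0.05] shift [-2.3 -1.4 43.1] rows 2.0
```

View pics/w14.png

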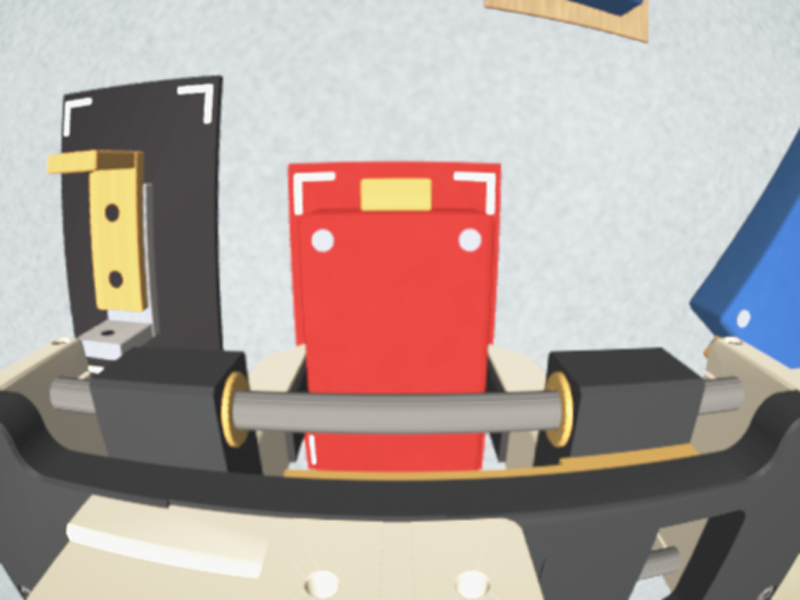

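The red case is over its board and square to it. The bracket pile is to the left and clear. I'll lower the case.

>>> send_rows --targets '[[[0,0,0,-2,-1,15,1],[0,0,0,-2,-1,25,1],[0,0,0,-2,-1,33,1],[0,0,0,-2,-1,33,1],[0,0,0,-2,-1,33,1]]]'

```text
time: 28.75
tool_pos: [593.9, -247.1, 19.6]
tcp_rot: [-3.141, -0.001, 1.71]
contact_force: [0.7, -0.2, -4.9]
grip_width: 59.8
```

```bash
python3 -c "
from h import *
print(get_obs()['tool_pos'])
move([594.5,-247.3,11],np.radians(98))"
```

```text
[ 593.8776288  -247.08273083   19.56300499]
turn [-0.04 -0.03  0.  ] shift [-0.3  0.6  8.6] rows 1.0
```

>>> send_rows --targets '[[[0,0,0,0,0.5,4,1],[0,0,0,0,0.5,7,1],[0,0,0,0,0.5,8.5,1],[0,0,0,0,0.5,9.5,1],[0,0,0,0,0.5,9.5,1]]]'

```text
time: 29.17
tool_pos: [594.6, -247.4, 10.4]
tcp_rot: [3.142, 0.0, 1.71]
contact_force: [0.5, -0.1, -4.6]
grip_width: 59.7
```

>>> send_rows --targets '[[[0,0,0,0,0,0.5,1],[0,0,0,0,0,1,1]]]'

```text
time: 29.33
tool_pos: [594.7, -247.5, 10.2]
tcp_rot: [3.141, 0.0, 1.71]
contact_force: [-2.5, 1.4, 7.1]
grip_width: 60.0
```

>>> send_rows --targets '[[[0,0,0,0,0,0,0],[0,0,0,0,0,0,-1],[0,0,0,0,0,0,-1],[0,0,0,0,0,0,-1],[0,0,0,0,0,0,-1]]]'

```text
time: 29.75
tool_pos: [594.8, -247.5, 9.3]
tcp_rot: [3.141, 0.0, 1.71]
contact_force: [0.1, 0.5, 0.9]
grip_width: 82.1
```

>>> send_rows --targets '[[[0,0,0,0,0,-20,-1],[0,0,0,0,0,-50,-1],[0,0,0,0,0,-90,-1],[0,0,0,20,10,-120,-1],[0,0,0,45,20,-150,-1]]]'

```text
time: 30.17
tool_pos: [608.3, -201.5, 161.3]
tcp_rot: [3.14, 0.001, 1.707]
contact_force: [0.8, -0.1, -1.5]
grip_width: 91.6
```

>>> send_rows --targets '[[[0,0,3,30,22,-10,-1],[0,0,6,55,38,-20,-1],[0,0,8,68,54,-30,-1],[0,0,8,68,54,-30,-1],[0,0,8,68,54,-30,-1]]]'

```text
time: 30.58
tool_pos: [652.7, -124.4, 189.5]
tcp_rot: [3.141, 0.001, 1.573]
contact_force: [-0.4, -0.5, -0.2]
grip_width: 92.2
```

```bash
python3 look.py w15 case_blue_mid
```

```text
30.5833 [ 652.7 -124.4  189.5] [3.1 0.  1.6] 92.17520235039684 0.042
case_blue_mid [205.8 387.6] 0.89 [ 822.8 -164.    16. ]
case_blue_mid [ 81.7 253.6] 0.78 [653.  -20.3  16. ]
```

View pics/w15.png

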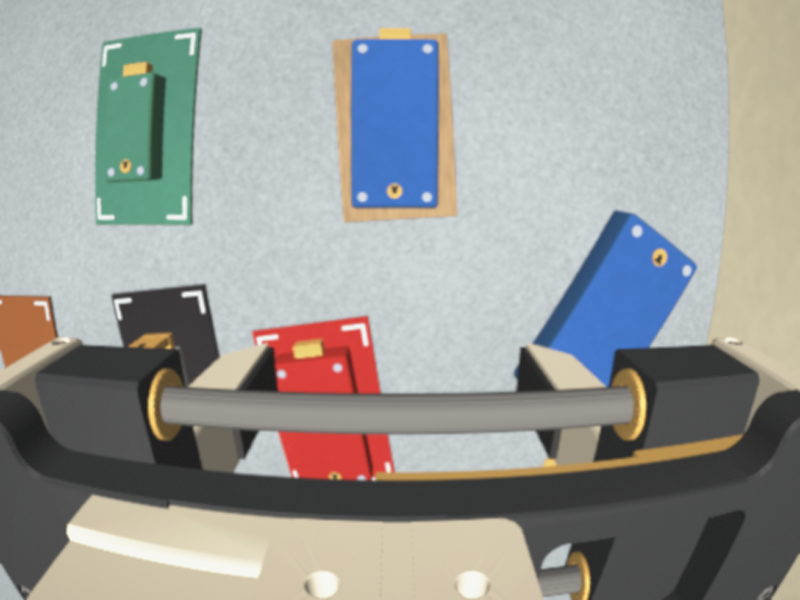

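The blue case is clear at (395,124), and the green and red cases sit on their boards.

```bash
python3 - <<'E'
from cor import *
k=("w15.npz",(0,0),1.5625)
C=corners(*k,[(351,39.5),(351,207),(438,207),(438,39.5)],29); rep("blue",C)
rep("green(ctr top z29)",corners(*k,[(107,74),(107,182),(151,181),(154,72)],29))
x,y=C.mean(0); move([x,y,90],np.radians(90))
E
```

```text
blue ctr [651.6 -16.8] sides [np.float64(118.2), np.float64(59.7), np.float64(118.2), np.float64(59.4)] angle 1->0 90.1
green(ctr top z29) ctr [449.3  -6. ] sides [np.float64(86.8), np.float64(42.1), np.float64(83.6), np.float64(45.1)] angle 1->0 88.8
turn [-0.09  0.01 -0.01] shift [109.1   0.3  98.4] rows 4.0
```

Blue is at (651.7, −16.9), which agrees with the first measurement.

>>> send_rows --targets '[[[0,0,0,30,0,20,-1],[0,0,0,65,0,45,-1],[0,0,0,95,0.5,75,-1],[0,0,0,107.5,0.5,97,-1],[0,0,0,107.5,0.5,120,-1]]]'

```text
time: 31.1
tool_pos: [651.2, -15.5, 67.2]
tcp_rot: [-3.139, -0.001, 1.573]
contact_force: [1.3, -0.3, -0.9]
grip_width: 91.9
```

>>> send_rows --targets '[[[0,0,0,0,0,15,-1],[0,0,0,0,0,25,-1],[0,0,0,0,0,35,-1],[0,0,0,0,0,35,-1],[0,0,0,0,0,35,-1]]]'

```text
time: 31.52
tool_pos: [652.6, -18.6, 34.3]
tcp_rot: [-3.141, 0.0, 1.569]
contact_force: [-0.2, 0.5, 0.3]
grip_width: 92.0
```

```bash
python3 -c "
from h import *
print(get_obs()['tool_pos'])
move([651.7,-16.9,7.5],np.radians(90))"
```

```text
[652.6129865  -18.57933533  34.30149128]
turn [-0.01  0.01 -0.07] shift [ 1.7 -0.9 26.8] rows 1.0
```

>>> send_rows --targets '[[[0,0,0,1.5,-1,12,-1],[0,0,0,1.5,-1,20,-1],[0,0,0,1.5,-1,26,0],[0,0,0,1.5,-1,26,1],[0,0,0,1.5,-1,26,1]]]'

```text
time: 31.93
tool_pos: [651.4, -16.2, 7.8]
tcp_rot: [-3.141, -0.0, 1.571]
contact_force: [0.0, 0.4, 0.1]
grip_width: 76.3
```

>>> send_rows --targets '[[[0,0,0,0,0,0,1],[0,0,0,0,0,0,1],[0,0,0,0,0,0,1],[0,0,0,0,0,0,1],[0,0,0,0,0,0,1]]]'

```text
time: 32.35
tool_pos: [651.9, -16.3, 8.7]
tcp_rot: [3.141, 0.0, 1.571]
contact_force: [-0.9, 0.2, 1.5]
grip_width: 60.2
```

>>> send_rows --targets '[[[0,0,0,0,0,-15,1],[0,0,0,0,0,-40,1],[0,0,0,10,-2,-65,1],[0,0,0,35,-6,-70,1],[0,0,0,70,-11,-70,1]]]'

```text
time: 32.77
tool_pos: [642.3, 51.9, 80.6]
tcp_rot: [3.137, 0.001, 1.567]
contact_force: [0.3, 0.7, -3.8]
grip_width: 59.7
```

>>> send_rows --targets '[[[0,0,-0.5,38,-6,0,1],[0,0,-1,76,-12,0,1],[0,0,-1.7,114,-18,0,1],[0,0,-1.7,150,-24,0,1],[0,0,-1.7,177,-29,10,1]]]'

```text
time: 33.18
tool_pos: [611.6, 234.2, 69.6]
tcp_rot: [3.139, -0.001, 1.602]
contact_force: [1.1, 0.8, -3.8]
grip_width: 59.8
```

>>> send_rows --targets '[[[0,0,0,0,0,15,1],[0,0,0,0,0,20,1],[0,0,0,0,0,20,1],[0,0,0,0,0,20,1]]]'

```text
time: 33.52
tool_pos: [611.7, 229.8, 47.8]
tcp_rot: [-3.14, 0.001, 1.599]
contact_force: [0.1, 0.6, -3.0]
grip_width: 59.9
```

```bash
python3 look.py w16; python3 -c "
from h import *
move([612,230.6,11],np.radians(91.6))"
```

```text
33.5167 [611.7 229.8  47.8] [-3.1  0.   1.6] 59.866097394150685 0.02
turn [ 0.01  0.01 -0.  ] shift [ 0.9 -0.3 37.5] rows 1.0
```

View pics/w16.png

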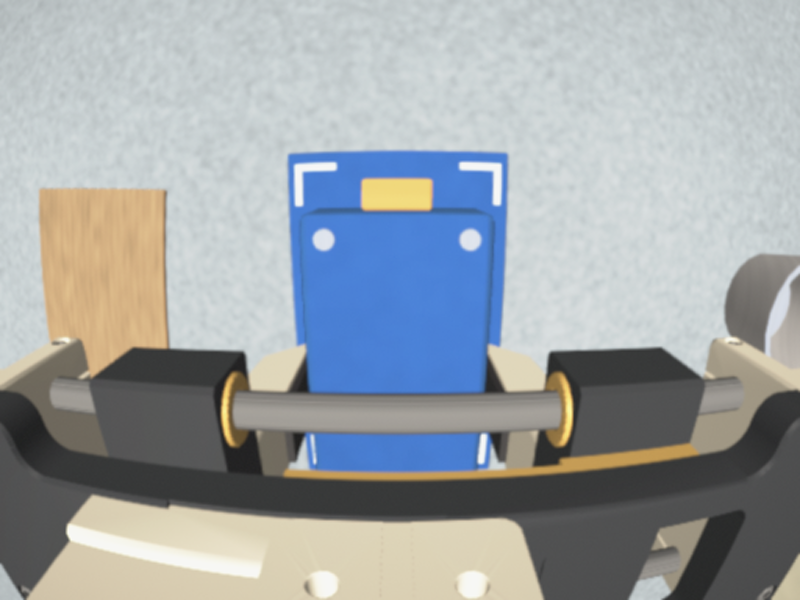

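The blue case is centred over the blue board, and the cup at (760,310) is clear of the gripper. I'll lower it.

>>> send_rows --targets '[[[0,0,0,0.9,0,15,1],[0,0,0,0.9,0,24,1],[0,0,0,0.9,0,28,1],[0,0,0,0.9,0,28,1],[0,0,0,0.9,0,28,1]]]'

```text
time: 33.98
tool_pos: [611.9, 231.3, 20.4]
tcp_rot: [-3.142, 0.0, 1.6]
contact_force: [-0.4, 1.1, -3.7]
grip_width: 60.1
```

```bash
python3 -c "
from h import *
print(get_obs()['tool_pos'])
move([612,230.6,11],np.radians(91.6))"
```

```text
[611.90129364 231.28863774  20.43217374]
turn [-0.    0.01  0.05] shift [-0.7  0.1  9.4] rows 1.0
```

>>> send_rows --targets '[[[0,0,0,-0.5,0,4,1],[0,0,0,-0.5,0,7,1],[0,0,0,-0.5,0,9,1],[0,0,0,-0.5,0,10,1],[0,0,0,-0.5,0,10,1]]]'

```text
time: 34.4
tool_pos: [611.8, 231.2, 10.7]
tcp_rot: [3.141, 0.0, 1.6]
contact_force: [-1.5, -0.6, 0.6]
grip_width: 60.0
```

>>> send_rows --targets '[[[0,0,0,0,0,0.7,1],[0,0,0,0,0,0.7,1]]]'

```text
time: 34.57
tool_pos: [611.8, 231.2, 10.8]
tcp_rot: [3.141, 0.0, 1.6]
contact_force: [-3.8, -1.2, 6.4]
grip_width: 59.7
```

>>> send_rows --targets '[[[0,0,0,0,0,0,0],[0,0,0,0,0,0,-1],[0,0,0,0,0,0,-1],[0,0,0,0,0,0,-1],[0,0,0,0,0,0,-1]]]'

```text
time: 34.98
tool_pos: [611.9, 231.2, 9.5]
tcp_rot: [3.141, -0.0, 1.6]
contact_force: [0.0, -0.9, 0.3]
grip_width: 81.8
```

>>> send_rows --targets '[[[0,0,0,0,0,-20,-1],[0,0,0,0,0,-50,-1],[0,0,0,0,0,-90,-1],[0,0,0,0,0,-130,-1],[0,0,0,-30,-10,-160,-1]]]'

```text
time: 35.4
tool_pos: [604.6, 206.0, 171.8]
tcp_rot: [3.136, -0.003, 1.604]
contact_force: [0.3, -1.4, 0.6]
grip_width: 91.7
```

>>> send_rows --targets '[[[0,0,0,-30,-25,-20,-1],[0,0,0,-60,-50,-40,-1],[0,0,0,-90,-75,-60,-1],[0,0,0,-120,-100,-80,-1],[0,0,0,-150,-125,-80,-1]]]'

```text
time: 35.82
tool_pos: [486.2, 52.1, 250.9]
tcp_rot: [3.135, 0.0, 1.601]
contact_force: [0.5, -0.7, 0.1]
grip_width: 91.6
```

```bash
python3 look.py w17 ; python3 -c "
from h import *
move([360,-60,330],np.radians(0))"
```

```text
35.8167 [486.2  52.1 250.9] [3.1 0.  1.6] 91.58628550432395 0.903
turn [ 0.19  0.14 91.62] shift [-104.3 -124.4  -79.7] rows 13.0
```

View pics/w17.png

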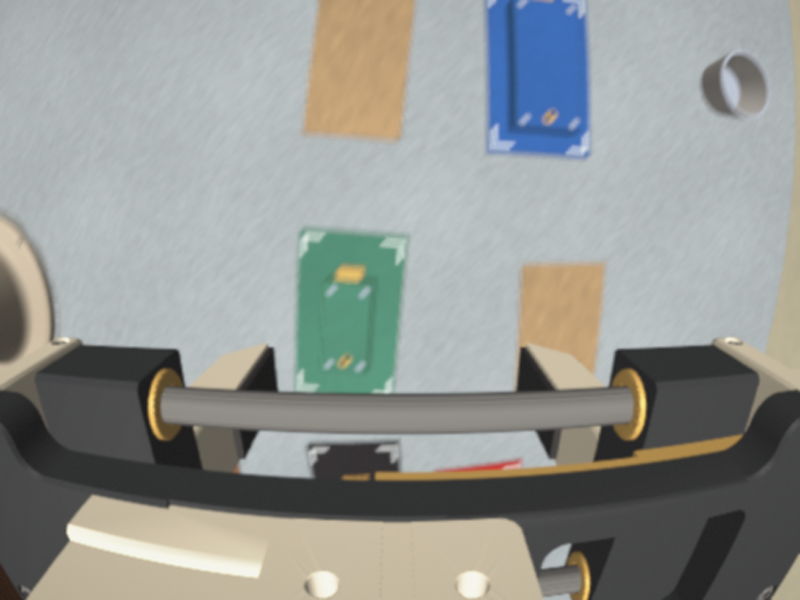

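>>> send_rows --targets '[[[0,0,6,-9,-6,-6,-1],[0,0,12,-18,-12,-12,-1],[0,0,18,-27,-18,-18,-1],[0,0,25,-36,-24,-24,-1],[0,0,31,-43,-29,-28,-1]]]'

```text
time: 36.28
tool_pos: [457.9, 8.4, 276.4]
tcp_rot: [3.141, -0.0, 1.053]
contact_force: [0.3, 0.1, 0.5]
grip_width: 92.0
```

>>> send_rows --targets '[[[0,0,6,-10,0,-6,-1],[0,0,12,-20,-1,-12,-1],[0,0,18,-31,-2,-18,-1],[0,0,25,-42,-3,-24,-1],[0,0,31,-52,-3,-28,-1]]]'

```text
time: 36.7
tool_pos: [429.8, -35.2, 304.4]
tcp_rot: [3.141, -0.001, 0.512]
contact_force: [-0.3, -0.5, 0.5]
grip_width: 91.7
```

>>> send_rows --targets '[[[0,0,6,-9,5,-6,-1],[0,0,12,-18,10,-12,-1],[0,0,18,-27,15,-18,-1],[0,0,25,-36,20,-24,-1],[0,0,29.7,-46,24,-28,-1]]]'

```text
time: 37.12
tool_pos: [401.9, -78.9, 332.3]
tcp_rot: [3.141, -0.001, -0.006]
contact_force: [-0.1, -0.3, -0.8]
grip_width: 91.6
```

>>> send_rows --targets '[[[0,0,0,0,0,0,-1],[0,0,0,0,0,0,-1],[0,0,0,0,0,0,-1]]]'

```text
time: 37.37
tool_pos: [402.1, -78.1, 331.5]
tcp_rot: [-3.141, 0.0, 0.002]
contact_force: [0.2, 0.2, 0.6]
grip_width: 92.3
```

```bash
python3 look.py w18; python3 -c "
from h import *
im=capture('scene');save(im,'s18.png')
im=capture('top');save(im,'t18.png')"
```

```text
37.3667 [402.1 -78.1 331.5] [-3.1  0.   0. ] 92.33493266617602 0.007
```

View pics/w18.png

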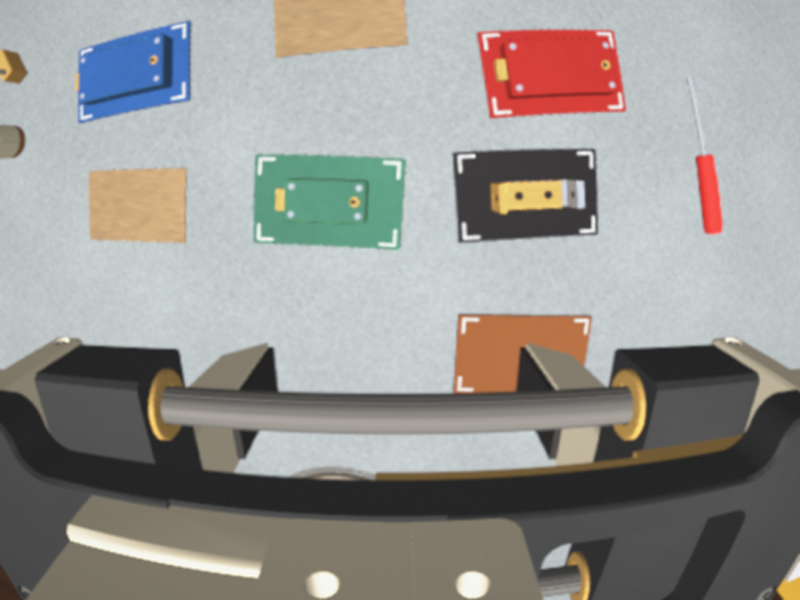

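View pics/s18.png

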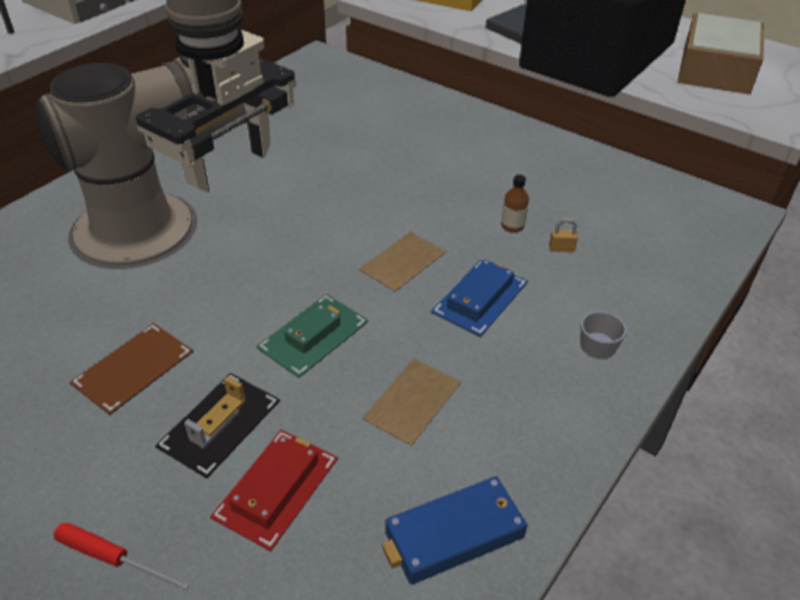

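Both pictures show each case on its own board, the bracket pile standing, and the bottle untouched. As a last numeric check I'll overlay the ideal case tops on the wrist picture.

```bash
python3 - <<'E'
from h import *
d=np.load('w18.npz');m={'K':d['K'],'world_to_cam':d['W']};big=cv2.resize(d['im'],(1536,1152),interpolation=cv2.INTER_CUBIC)
for (x,y,a,L,W,z) in [(612,230,91.7,120,60,31),(448,-6,87,84,44,29),(594.5,-248,98,120,60,31)]:
    a=np.radians(a);u=np.array([np.cos(a),np.sin(a)]);v=np.array([-u[1],u[0]])
    for s in(-.5,.5):
        for t in(-.5,.5):
            r,c=proj(m,'wrist',[*(np.array([x,y])+s*L*u+t*W*v),z])[0]
            cv2.circle(big,(int(3*c+1),int(3*r+1)),3,(255,255,0),-1)
cv2.imwrite('pics/ov18.png',cv2.resize(big[20:500,120:1230][:,:,::-1],(800,346)))
print(get_obs()['time'])
E
```

```text
37.5167
```

View pics/ov18.png

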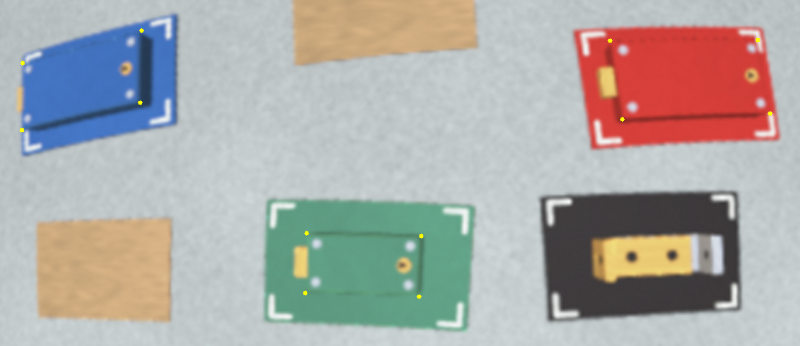

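The ideal corners fall on the real case corners to within 1–2 mm. I'll hand the job in.

```bash
python3 -c "
from plant import *
print(close_job())"
```

```text
the job is handed in; nothing more can be done
None
```

The job is handed in at about 37.5 s of the 128 s; no verdict was reported, so what follows is from my own checks.

**What I did:**
- The steel bracket went onto the black board first. The brass bracket was turned half round and set on it, plate on plate.
- The green, red and blue cases then went onto the boards of their own colours.
- The brown board, the big blue case and the padlock were left alone.

**What the last checks showed:**
- **Cases:** all three tops match the ideal position on their boards to within 1–2 mm in the last wrist picture, and their lengths run along the boards.
- **Bracket pile:** right after release, the legs stood about 83 mm apart (best is 82) and under 2 mm off sideways. They were 40–43 mm from the board centre. The last pictures show the pile still standing.
- **Oil bottle and arm:** the bottle stands where it was, and the open gripper is about 330 mm above the bench, touching nothing.

**What was off:**
- The networks' estimates were up to about 40 mm off, worst for the brass leg. I used corner measurements from the pictures instead, and two views agreed to 1–2 mm.
- The TCP readings wobbled by 2–4 mm just after fast moves, so I corrected the position again before each release.
- No check failed.

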